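Blow off threaded parts at the gauge bench

ROBOT

A 7-joint arm with a two-finger parallel gripper is mounted at the origin on the work surface. World frame = base frame: x ahead of the robot, y to its left, z up, the work surface at z = 0. Lengths are in m, angles in rad, forces in N, time in s.
With the tool pointing down it reaches from about 0.425 to 0.875 m from the base axis. Payload 4.7 kg.
Tool frame: the origin (TCP) lies at the very end of the fingers, on their centre line; the grasp point (between the pads) lies 19 mm behind it; z points along the fingers, x is the direction in which the jaws open and shut, and the axes are right-handed (so a half turn about z gives the same grasp; the last joint's range is limited). The gripper opens to 87 mm and grips with 3 to 60 N. Pads are 19 mm wide; open, the fingers measure 117 mm over their backs; the gripper's body (75 mm by 190 mm) begins 51 mm behind the grasp point.
Start: joints at [1.259, 0.321, -0.07, 1.45, 0.023, 1.371, -0.057], TCP at [0.208, -0.616, 0.223] pointing down, gripper open.
Joint ranges: [-2.86, 2.86], [-0.3, 2.09], [-1.38, 1.24], [0.06, 2.45], [-1.56, 4.7], [0.09, 2.05], [-2.69, 2.69]. Speed limits (rad/s): [2.57, 2.57, 3.14, 3.14, 3.14, 3.14, 3.14].

INTERFACE

Orientations are given as a unit quaternion [x, y, z, w].
In Python, from workcell import get_state, snapshot, camera_params, sign_off, look_for gives the robot as it stands.
- The arm moves only by the shell command python3 -m handwheel 'ROWS' [FORCE]. ROWS is a JSON object of lists of equal length, an entry for each row: "translation": the shift along the tool's x, y, z in m, a list of three; "twist": the turn about the tool's z in degrees; "claw": the finger opening in m, from 0 to 0.087. A call has 1 to 5 rows; each row is the pose to reach, as a shift and turn from the pose commanded when the call began, along the tool's axes at that moment; what a row does not reach only later rows make up. A row lasts 1/12 s, in which the tool goes at most 41.7 mm and 7.16 degrees, less where a joint would pass 70% of its speed; a pose out of reach is approached as far as the arm can. A call with a gripper value outside its range is refused whole. The fingers move at their own pace and stop on an object; FORCE is the grip in N (left out, the last holds). Time passes only in rows, so rows that repeat a pose let the fingers close. It gives the time, the measured TCP pose, the force and the opening at its end, in the units of the state.
- get_state(): the state, without advancing time (a new reading comes with each control period).
- snapshot(name): name is "side" or "top"; returns (picture, depth): 420x560x3 uint8, blue, green, red; 420x560 float32, m along the optical axis (not along the pixel's ray), 0 where there is no reading.
- camera_params(name): a dict with "fx", "fy", "cx", "cy" (pixels), "world_to_cam" (4x4, takes a point from world to camera coordinates). Camera axes: x right, y down, z forward; pixel columns grow to the right and rows downward; lengths in m; the calibration is good to about 2 mm. A picture is of the moment at which its call begins. camera_params takes no time and is no camera call.
- sign_off(): hands the job in, once; it reports no verdict.
Trained networks look in the newest picture that a camera, given by its name, has taken for a name from the list of things; names that differ only in an ending like _2 or _b are one class to them, and where a whole thing is asked for, a point or a joint stands for the part that bears it (a point fixed in the world has none). Each returns a list of dicts, best first, with "conf" (0 to 1); they miss things now and then, are a little off and sometimes report something else, mostly with a low value. They report only what shows in the picture. A call takes as long as a camera call. They do not tell look-alikes from the thing itself.
- look_for(camera, target): "bbox" ([left, top, right, bottom] in pixels, round what is visible of it).
The state is a dict: "time": time; "joint_pos": joint angles; "dq": joint speeds; "tau": joint torques, N m; "ee_pos": TCP position; "ee_rot": TCP orientation; "contact_force": force on the tool from outside, world axes, zero at the start; "torque": the same for the moment, N m; "finger_gap": opening from 0.0 (shut) to 1.0 (fully open).
Only numpy, scipy, OpenCV 4.12 (cv2) and the standard library are available. Lean on these libraries where they do the work, as an engineer would, in place of code of your own. Each camera call takes 0.05 s, during which the arm holds its last target.

TASK

First turn the air valve fully shut, then set all the loose nuts and ring gauges in two neat rows on the blow-off tray, centred on its white lines: the hexagon nuts along the line farther from the robot, the round ring gauges along the nearer line, with at least a finger's width between neighbours. With the air still shut, push the loaded tray fully home under the air manifold, and only then open the valve until its handle stands over the white set pointer on the dial. Leave the big nut, the gauge case and the bottle where they are.

Things in the scene. Friction and masses are not known exactly. Their poses are not given: they have to be found in the camera images.
- lever (a joint): handle of the quarter-turn air valve (a ball valve on a small pipe stand). 0 = fully shut (against its stop), 1.571 rad = fully open; it turns clockwise seen from above as it opens and stays where it is left. Stiff: about 0.3 N m
- lever_grip (a point): point on the valve handle's grey plastic grip, 100 mm out from the stem axis, half-way up the grip (grip 22 mm wide, 16 mm thick, 75 mm long from 65 to 140 mm out; its middle is 130 mm above the bench). Its own -x axis points outward along the handle. Fingers beside the grip have free space at least 70 mm below it there
- valve_stem (a point): point on the valve's vertical stem axis at the height of the handle (130 mm above the bench). Its -x axis is where the handle points when shut, its +y axis where it points when fully open. A dark dial of 48 mm radius lies below the handle, 102 mm above the bench, with tick marks every 15 degrees; the hub ends 142 mm above the bench
- pointer (a joint): angle of the white set pointer on the valve's dial, in the same sense and from the same zero as joint lever: the opening wanted. Fixed during the job (it cannot be touched)
- pointer_tip (a point): tip of the white set pointer, 75 mm out from the stem axis, 104 mm above the bench, below the handle; its own -x axis points outward along the pointer
- tray (a joint): slide of the blow-off tray along the rig's bed: 0 = fully out (loading end), 0.24 m = fully home against the stop, centred under the air manifold. It moves along the tray's own +y, resists with about 3 N and stays where it is left
- tray_post (a point): round steel handle post of the tray, 24 mm in diameter, at the tray's -y end, outside the loading area; this point is on its axis, 60 mm above the bench and 170 mm from the tray's middle; the post's top is at 80 mm and its foot at the tray's face, 35 mm. Axes are those of the tray
- near_line (a point): middle of the white line (5 mm wide) on the tray nearer the robot, running along the tray's y axis. The tray is a flat grey plate, 230 mm (x) by 280 mm (y), its upper face 35 mm above the bench; this point is on that face, 55 mm to -x of the plate's middle. Axes of the tray: +y is the way it slides home, +x points away from the robot
- manifold (a point): middle of the underside of the air manifold, a fixed beam 60 mm wide (y) and 316 mm long (x) bridging the tray's path on two legs, which stand 145 mm either side of this point in x; underside 130 mm above the bench, nozzles down to 122 mm, top at 162 mm. It is 240 mm (+y) from the middle of a fully drawn out tray. Same axes as the tray
- far_line (a point): middle of the other white line, 110 mm further from the robot (+x of the tray), on the tray's face; same axes
- nut0_mid (a point): a large hexagon nut lying flat, plain steel, 55 mm across flats (63.5 mm across corners), 45 mm tall, about 0.55 kg; the point is its centre, half-way up (solid for grasping; the dark bore is only drawn). z is its axis; the corners lie along its own x axis and every 60 degrees from it, so its y axis is square to a pair of flats. May be absent
- nut1_mid (a point): a large hexagon nut lying flat, plain steel, 55 mm across flats (63.5 mm across corners), 45 mm tall, about 0.55 kg; the point is its centre, half-way up (solid for grasping; the dark bore is only drawn). z is its axis; the corners lie along its own x axis and every 60 degrees from it, so its y axis is square to a pair of flats. May be absent
- nut2_mid (a point): a large hexagon nut lying flat, plain steel, 55 mm across flats (63.5 mm across corners), 45 mm tall, about 0.55 kg; the point is its centre, half-way up (solid for grasping; the dark bore is only drawn). z is its axis; the corners lie along its own x axis and every 60 degrees from it, so its y axis is square to a pair of flats. May be absent
- ring0_mid (a point): a round thread ring gauge lying flat, plain steel, 58 mm in diameter, 40 mm tall, with a thin dark band round its middle, about 0.5 kg; the point is its centre, half-way up; z is its axis. May be absent
- ring1_mid (a point): a round thread ring gauge lying flat, plain steel, 58 mm in diameter, 40 mm tall, with a thin dark band round its middle, about 0.5 kg; the point is its centre, half-way up; z is its axis. May be absent
- ring2_mid (a point): a round thread ring gauge lying flat, plain steel, 58 mm in diameter, 40 mm tall, with a thin dark band round its middle, about 0.5 kg; the point is its centre, half-way up; z is its axis. May be absent
- big_nut: bystander: very large steel hexagon nut, 95 mm across flats, 50 mm high; origin under its centre
- gauge_case: bystander: closed wooden gauge case, 90 x 150 x 40 mm; origin under its centre
- oil_bottle: bystander: small bottle, 56 mm in diameter, 120 mm tall; origin under its centre
Not all that is in view belongs to the job. What is shaped like the part that bears ring1_mid but green is not meant. What is shaped like the part that bears nut2_mid but blue is not meant.

How it is judged:
By the outcome, as a careful person would: the job done as asked, in the order asked, and still so for the second after the job is handed in, with the robot touching nothing.
Of nut0, nut1, nut2, ring0, ring1, ring2 only 4 to 6 are there at a start; the rules pass over those that are not, and their reading is None.
At some moment in a run one of nut0, nut1, nut2, ring0, ring1, ring2 may be knocked a few centimetres aside while the robot is not near it.
It also fails if it takes over 210 s, if anything falls off the work surface, if the arm or the gripper's body presses on something with over 40 N, if the wrist force passes 120 N, or if a joint passes its speed limit or range.

## Working session

There is one attempt and no reset: what is moved stays moved. The work goes in short steps, Python scripts to look and compute and a shell command to move; the robot and the scene stay as the last step left them, time stands still between calls to the robot, and variables do not carry over. Pictures are saved under pics/ and viewed, and the job is handed in when it is done.

```bash
ls; mkdir -p pics; python3 - <<'E'
from workcell import *
import cv2
s=get_state(); print({k:(v if not hasattr(v,'tolist') else v.tolist()) for k,v in s.items()})
for n in("top","side"):
    im,d=snapshot(n); cv2.imwrite(f"pics/{n}0.png",im); p=camera_params(n); print(n,p)
E
```

```text
pics
{'time': 0.0, 'joint_pos': [1.2591078664726234, 0.3218272324800372, -0.07009136229332819, 1.4516804733603625, 0.022606273895986434, 1.3707627827738178, -0.056902439310288225], 'dq': [-0.0005519041808309185, -3.542819086279291e-05, -7.912196847828111e-05, -0.002093213842571897, 0.0006628543215133643, 0.0027557165446366536, 7.362983673397519e-06], 'tau': [0.0007275437383214012, -49.12840962409973, -0.40358620695769787, -31.25324249267578, -0.06391899660229683, 0.0438356667291373, 0.00016879679606063291], 'ee_pos': [0.20781678998077371, -0.615308108804956, 0.2214560504788764], 'ee_rot': [0.8124311065099379, -0.5830564325469421, -0.0007963147788340724, -0.0005094344355067292], 'contact_force': [0.2798162862537162, -0.5866616299454177, 0.3411003582518073], 'torque': [-0.036424578086460456, 0.05847210967876848, -0.012199531823113369], 'finger_gap': 1.0008837512165858}
top {'fx': 454.31789487709307, 'fy': 454.31789487709307, 'cx': 282.4227969599958, 'cy': 214.11119865620816, 'world_to_cam': array([[-0.02066765, -0.99968221, -0.01443328,  0.0510246 ],
       [-0.99742764,  0.02160781, -0.06834625,  0.52770207],
       [ 0.0686364 ,  0.01298359, -0.99755725,  1.16041787],
       [ 0.        ,  0.        ,  0.        ,  1.        ]])}
side {'fx': 459.51545847534805, 'fy': 459.51545847534805, 'cx': 277.2681742430404, 'cy': 206.87992334333669, 'world_to_cam': array([[-9.91411190e-01, -1.30780779e-01,  4.90990421e-04,
         5.06137628e-01],
       [-8.91921262e-02,  6.73384413e-01, -7.33892497e-01,
         8.67138904e-02],
       [ 9.56484068e-02, -7.27633026e-01, -6.79265457e-01,
         1.20572279e+00],
       [ 0.00000000e+00,  0.00000000e+00,  0.00000000e+00,
         1.00000000e+00]])}
```

View pics/top0.png

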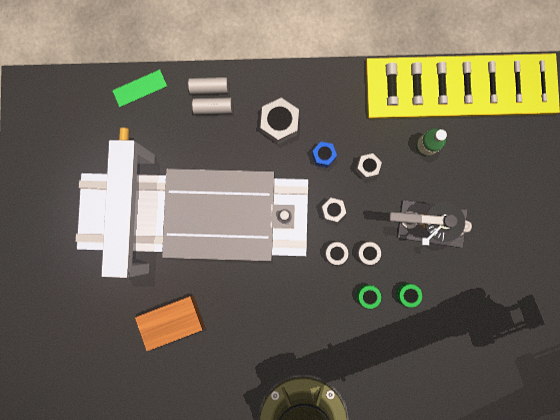

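View pics/side0.png

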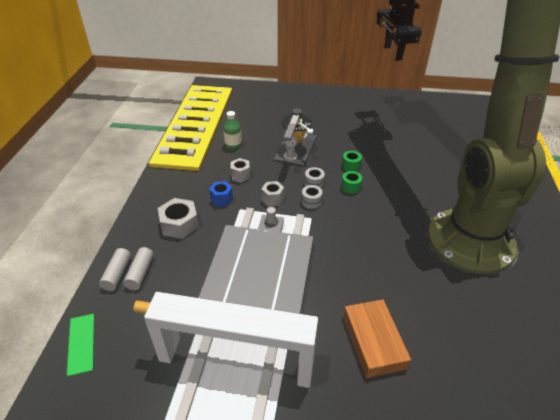

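```bash
cat > h.py <<'E'
from workcell import *
import numpy as np, cv2
def cam(n):
    p=camera_params(n); K=np.array([[p['fx'],0,p['cx']],[0,p['fy'],p['cy']],[0,0,1]]); return K,np.array(p['world_to_cam'])
def px2w(n,u,v,z):
    K,T=cam(n); R,t=T[:3,:3],T[:3,3]; c=-R.T@t; r=R.T@np.linalg.inv(K)@np.array([u,v,1.]); return c+r*(z-c[2])/r[2]
def w2px(n,P):
    K,T=cam(n); q=K@(T[:3,:3]@np.array(P)+T[:3,3]); return q[:2]/q[2]
def cloud(n,d):
    K,T=cam(n); v,u=np.indices(d.shape); 
    c=np.stack([(u-K[0,2])*d/K[0,0],(v-K[1,2])*d/K[1,1],d],-1); return (c-T[:3,3])@T[:3,:3]
E
python3 - <<'E'
from h import *
im=cv2.imread('pics/top0.png')
cv2.imwrite('pics/v.png',cv2.resize(im[130:320,310:490],None,fx=4,fy=4,interpolation=cv2.INTER_CUBIC)[:600+160])
c=im[185:255,350:480]; cv2.imwrite('pics/valve.png',cv2.resize(c,None,fx=6,fy=6,interpolation=cv2.INTER_CUBIC))
im=cv2.imread('pics/side0.png'); c=im[100:165,265:335];cv2.imwrite('pics/valves.png',cv2.resize(c,None,fx=8,fy=8,interpolation=cv2.INTER_CUBIC))
im,d=snapshot('top'); np.save('d0.npy',d)
for n,z in((334,209),.045),((369,164),.045),((337,253),.04),((369,253),.04): print(n,px2w('top',*n,z))
E
```

```text
(334, 209) [ 0.53698318 -0.09144373  0.045     ]
(369, 164) [ 0.65002876 -0.18374625  0.045     ]
(337, 253) [ 0.42567338 -0.09634807  0.04      ]
(369, 253) [ 0.4240255  -0.17701209  0.04      ]
```

View pics/valve.png

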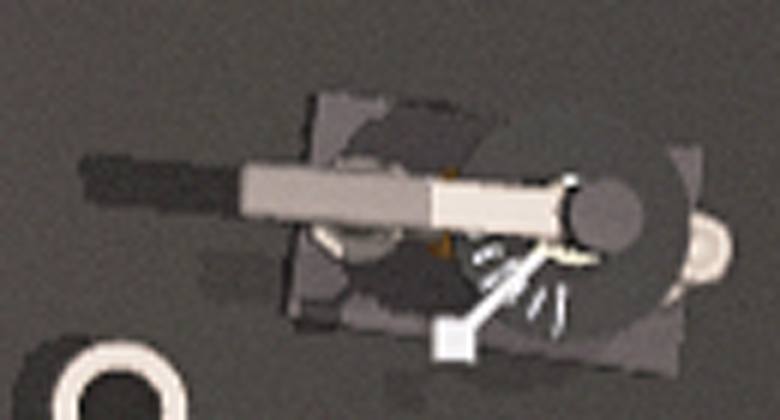

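View pics/valves.png

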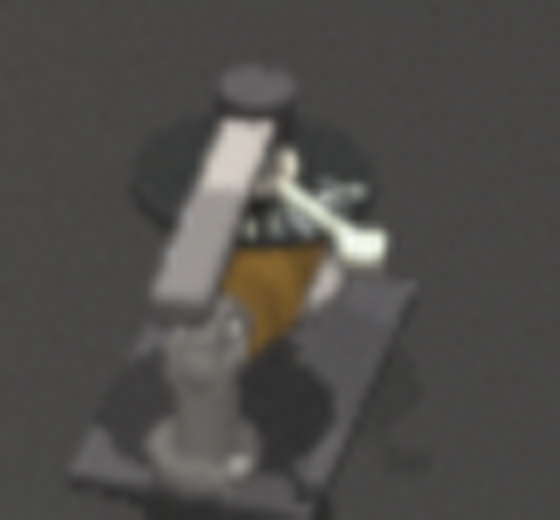

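```bash
cat >> h.py <<'E'
def rel(dx,dy,dz=0,s=None):
    """world shift -> tool-axes shift at current pose"""
    from scipy.spatial.transform import Rotation as R
    s=s or get_state(); return R.from_quat(s['ee_rot']).inv().apply([dx,dy,dz])
def grabs(tag):
    o={}
    for n in('top','side'):
        im,d=snapshot(n); cv2.imwrite(f'pics/{n}_{tag}.png',im); o[n]=(im,d)
    return o
E
python3 - <<'E'
from h import *
im=cv2.imread('pics/top0.png'); d=np.load('d0.npy'); W=cloud('top',d)
z=W[...,2]
print('bench z',np.median(z[250:380,200:300]))
# handle
m=np.zeros_like(z,bool); m[190:250,360:480]=1
h=m&(z>.12)&(z<.16); P=W[h]; print('handle+hub',len(P),P.min(0),P.max(0))
hub=h&(np.indices(z.shape)[1]>444); print('hub centre',W[hub].mean(0),len(W[hub]))
g=h&(np.indices(z.shape)[1]<420); Q=W[g][:,:2]; print('grip',Q.mean(0),W[g][:,2].mean())
v=Q.mean(0)-W[hub].mean(0)[:2]; print('dir deg',np.degrees(np.arctan2(v[1],v[0])),np.linalg.norm(v))
print('stem px',px2w('top',450.8,220.8,.142),'pointer tip',px2w('top',350+453/6,185+338/6,.104))
# base plate
b=m&(z>.003)&(z<.05); P=W[b][:,:2]; print(cv2.minAreaRect((P*1000).astype(np.float32)))
# tray
m=np.zeros_like(z,bool); m[160:270,155:280]=1
t=m&(abs(z-.035)<.006)
r=cv2.minAreaRect((W[t][:,:2]*1000).astype(np.float32)); print('tray',r)
p=W[195:240,278:292]; q=p[p[...,2]>.07]; print('post',q.mean(0))
# lines
hs=im.astype(int).min(2)
for row in (slice(185,200),slice(228,242)):
    pts=[]
    for u in range(172,268,4):
        col=hs[row,u]; v=row.start+np.argmax(col); w=np.maximum(col-np.median(col)-8,0); v=(w*np.arange(row.start,row.stop)).sum()/w.sum(); pts.append(px2w('top',u,v,.035)[:2])
    pts=np.array(pts); c=np.polyfit(pts[:,1],pts[:,0],1); print('line x=',c, np.degrees(np.arctan(c[0])), 'res',np.std(pts[:,0]-np.polyval(c,pts[:,1])))
E
```

```text
bench z 0.00033167520392186423
handle+hub 639 [ 0.48191162 -0.36274383  0.12180114] [ 0.52013652 -0.2093824   0.14663673]
hub centre [ 0.495776   -0.34860022  0.14143128] 139
grip [ 0.50626197 -0.24431472] 0.13722621762065487
dir deg 84.25817689339512 0.1048113653189867
stem px [ 0.49627925 -0.34990343  0.142     ] pointer tip [ 0.45031302 -0.30115647  0.104     ]
((508.1947326660156, -314.6582336425781), (317.2960205078125, 154.62107849121094), 88.73106384277344)
tray ((530.1400756835938, 196.439453125), (298.01806640625, 229.95498657226562), 87.08338165283203)
post [0.51995199 0.03492319 0.11043533]
line x= [0.05011719 0.57639103] 2.869103205811626 res 0.00022117828988935687
line x= [0.05040176 0.46610769] 2.885366772148151 res 0.000227144377724443
```

```bash
cat >> h.py <<'E'
def ang(s=None):
    from scipy.spatial.transform import Rotation as R
    s=s or get_state(); x=R.from_quat(s['ee_rot']).as_matrix()[:,0]; return np.degrees(np.arctan2(x[1],x[0]))
def goto(x,y,z,a=None):
    s=get_state(); p=np.array(s['ee_pos']); t=rel(*(np.array([x,y,z])-p),s=s)
    print('shift',np.round(t,4),'dist',np.round(np.linalg.norm(t),3),'twist',None if a is None else round(-((a-ang(s)+180)%360-180),2),'t',round(s['time'],2))
def show():
    s=get_state(); print('t',round(s['time'],2),'p',np.round(s['ee_pos'],4),'a',round(ang(s),2),'F',np.round(s['contact_force'],1),'gap',round(s['finger_gap']*87,1),'j7',round(s['joint_pos'][6],2))
E
python3 - <<'E'
from h import *
goto(.506,-.25,.2214,-5.8)
E
```

```text
shift [-0.2508 -0.3994  0.0006] dist 0.472 twist -65.53 t 0.15
```

```bash
python3 -m handwheel '{"translation":[[-0.0836,-0.133,0],[-0.0836,-0.133,0],[-0.0836,-0.133,0],[-0.0836,-0.133,0],[-0.0836,-0.133,0]],"twist":[0,0,0,0,0],"claw":[0.06,0.06,0.06,0.06,0.06]}' 20; python3 -c "
from h import *
show();goto(.506,-.25,.2214,-5.8)"
```

```text
time: 0.57
ee_pos: [0.3144, -0.4871, 0.2227]
ee_rot: [0.816, -0.578, 0.0, -0.002]
contact_force: [0.8, -0.3, 0.2]
finger_gap: 0.733
t 0.57 p [ 0.3144 -0.4871  0.2227] a -70.66 F [ 0.8 -0.3  0.2] gap 63.8 j7 -0.3
shift [-0.1602 -0.2593  0.0028] dist 0.305 twist -64.86 t 0.57
```

```bash
python3 -m handwheel '{"translation":[[-0.16,-0.26,0],[-0.16,-0.26,0],[-0.16,-0.26,0],[-0.16,-0.26,0],[-0.16,-0.26,0]],"twist":[-7,-14,-21,-28,-35],"claw":[0.06,0.06,0.06,0.06,0.06]}'; python3 -c "
from h import *
show();goto(.506,-.25,.2214,-5.8)"
```

```text
time: 0.98
ee_pos: [0.4411, -0.3324, 0.2225]
ee_rot: [0.951, -0.309, -0.0, 0.0]
contact_force: [0.2, -0.6, 0.2]
finger_gap: 0.69
t 0.98 p [ 0.4411 -0.3324  0.2225] a -36.02 F [ 0.2 -0.6  0.2] gap 60.0 j7 -0.07
shift [ 0.0041 -0.1049  0.0011] dist 0.105 twist -30.22 t 0.98
```

```bash
python3 -m handwheel '{"translation":[[0.004,-0.105,0],[0.004,-0.105,0],[0.004,-0.105,0],[0.004,-0.105,0],[0.004,-0.105,0]],"twist":[-7,-14,-21,-28,-30.2],"claw":[0.06,0.06,0.06,0.06,0.06]}'; python3 -c "
from h import *
show();goto(.506,-.25,.111,-5.8)
im,d=snapshot('side');cv2.imwrite('pics/s1.png',im)"
```

```text
time: 1.4
ee_pos: [0.507, -0.2493, 0.2223]
ee_rot: [0.999, -0.048, -0.0, -0.0]
contact_force: [0.0, -1.3, -0.2]
finger_gap: 0.688
t 1.4 p [ 0.507  -0.2493  0.2223] a -5.55 F [ 0.  -1.3 -0.2] gap 59.9 j7 0.25
shift [-0.0009  0.0008  0.1113] dist 0.111 twist 0.25 t 1.4
```

View pics/s1.png

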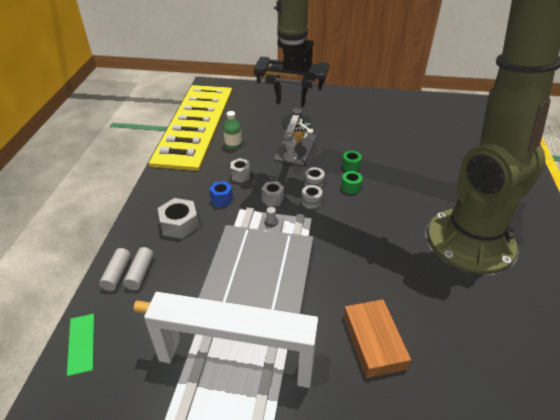

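The side view shows the gripper at (290,75), above the valve handle at (297,125), with the fingers on either side of it. I'll descend and grip.

```bash
python3 -m handwheel '{"translation":[[0,0,0.03],[0,0,0.06],[0,0,0.09],[-0.001,0.001,0.111],[-0.001,0.001,0.111]],"twist":[0,0,0,0,0],"claw":[0.06,0.06,0.06,0.06,0.06]}' ; python3 -m handwheel '{"translation":[[0,0,0],[0,0,0],[0,0,0],[0,0,0],[0,0,0]],"twist":[0,0,0,0,0],"claw":[0.01,0.01,0.01,0.01,0.01]}' 20; python3 -c "
from h import *
show()"
```

```text
time: 1.87
ee_pos: [0.5007, -0.2518, 0.1064]
ee_rot: [0.999, -0.055, -0.004, -0.002]
contact_force: [-1.8, 0.5, -0.4]
finger_gap: 0.685
time: 2.28
ee_pos: [0.5056, -0.2529, 0.113]
ee_rot: [0.999, -0.054, 0.001, 0.001]
contact_force: [-1.1, 0.0, -0.5]
finger_gap: 0.395
t 2.28 p [ 0.5056 -0.2529  0.113 ] a -6.14 F [-1.1  0.  -0.5] gap 34.4 j7 0.21
```

```bash
python3 -m handwheel '{"translation":[[0,0,0],[0,0,0],[0,0,0],[0,0,0],[0,0,0]],"twist":[0,0,0,0,0],"claw":[0.01,0.01,0.01,0.01,0.01]}' 20;python3 -c "
from h import *
show()"
python3 -m handwheel '{"translation":[[-0.0101,0.0005,0],[-0.0202,0.0021,0],[-0.03,0.0047,0],[-0.0395,0.0084,0],[-0.0485,0.013,0]],"twist":[-6,-12,-18,-24,-30],"claw":[0.01,0.01,0.01,0.01,0.01]}' 20;python3 -c "
from h import *
show()"
```

```text
time: 2.7
ee_pos: [0.5058, -0.2527, 0.1123]
ee_rot: [0.999, -0.053, 0.001, 0.0]
contact_force: [3.3, -0.7, 4.1]
finger_gap: 0.252
t 2.7 p [ 0.5058 -0.2527  0.1123] a -6.1 F [ 3.3 -0.7  4.1] gap 21.9 j7 0.21
time: 3.12
ee_pos: [0.4569, -0.2612, 0.1123]
ee_rot: [0.978, 0.209, 0.002, 0.002]
contact_force: [7.2, -2.6, -1.2]
finger_gap: 0.247
t 3.12 p [ 0.4569 -0.2612  0.1123] a 24.18 F [ 7.2 -2.6 -1.2] gap 21.5 j7 0.81
```

```bash
python3 -m handwheel '{"translation":[[-0.0101,0.0005,0],[-0.0202,0.0021,0],[-0.03,0.0047,0],[-0.0395,0.0084,0],[-0.0485,0.013,0]],"twist":[-6,-12,-18,-24,-30],"claw":[0.01,0.01,0.01,0.01,0.01]}' 20;python3 -c "
from h import *
show()"
python3 -m handwheel '{"translation":[[-0.0101,0.0005,0],[-0.0202,0.0021,0],[-0.0268,0.0038,0],[-0.0268,0.0038,0],[-0.0268,0.0038,0]],"twist":[-6,-12,-16,-16,-16],"claw":[0.01,0.01,0.01,0.01,0.01]}' 20;python3 -c "
from h import *
show();s=get_state();print(s['torque'])"
```

```text
time: 3.53
ee_pos: [0.4189, -0.2928, 0.1123]
ee_rot: [0.89, 0.455, 0.003, 0.003]
contact_force: [11.4, -3.4, -4.0]
finger_gap: 0.251
t 3.53 p [ 0.4189 -0.2928  0.1123] a 54.16 F [11.4 -3.4 -4. ] gap 21.8 j7 1.44
time: 3.95
ee_pos: [0.4065, -0.3167, 0.1123]
ee_rot: [0.82, 0.573, 0.002, 0.003]
contact_force: [9.0, -3.1, -2.8]
finger_gap: 0.251
t 3.95 p [ 0.4065 -0.3167  0.1123] a 69.92 F [ 9.  -3.1 -2.8] gap 21.8 j7 1.77
[-0.62900693 -1.94169843  0.29226355]
```

```bash
python3 -m handwheel '{"translation":[[-0.005,0.0005,0],[-0.0101,0.0008,0],[-0.015,0.0015,0],[-0.015,0.0015,0]],"twist":[-3,-6,-9,-9],"claw":[0.01,0.01,0.01,0.01]}' 20;python3 -c "
from h import *
show();s=get_state();print(s['torque'])"
python3 -m handwheel '{"translation":[[-0.005,0.0005,0],[-0.0075,0.0006,0],[-0.0075,0.0006,0],[-0.0075,0.0006,0]],"twist":[-3,-4.5,-4.5,-4.5],"claw":[0.01,0.01,0.01,0.01]}' 20;python3 -c "
from h import *
show();s=get_state();print(s['torque'])
im,d=snapshot('top');cv2.imwrite('pics/t2.png',im[170:300,330:500]);im,d=snapshot('side');cv2.imwrite('pics/s2.png',im)"
```

```text
time: 4.28
ee_pos: [0.4026, -0.331, 0.1123]
ee_rot: [0.772, 0.636, 0.002, 0.003]
contact_force: [8.7, -2.4, -1.9]
finger_gap: 0.249
t 4.28 p [ 0.4026 -0.331   0.1123] a 78.99 F [ 8.7 -2.4 -1.9] gap 21.7 j7 1.95
[-0.38666074 -1.85805708  0.25308238]
time: 4.62
ee_pos: [0.403, -0.3321, 0.1121]
ee_rot: [0.746, 0.666, 0.004, -0.001]
contact_force: [7.8, 11.0, 4.4]
finger_gap: 0.259
t 4.62 p [ 0.403  -0.3321  0.1121] a 83.48 F [ 7.8 11.   4.4] gap 22.6 j7 2.03
[ 2.42889614 -1.79947596 -0.49890955]
```

```bash
python3 -m handwheel '{"translation":[[0,0,0],[0,0,0],[0,0,0],[0,0,0],[0,0,0]],"twist":[0,0,0,0,0],"claw":[0.06,0.06,0.06,0.06,0.06]}' 20; python3 -m handwheel '{"translation":[[0,0,0],[0,0,-0.03],[0,0,-0.06],[0,0,-0.1],[0,0,-0.12]],"twist":[0,0,0,0,0],"claw":[0.08,0.08,0.08,0.08,0.08]}' 20;python3 -c "
from h import *
show();goto(.45,-.1,.26)"
```

```text
time: 5.13
ee_pos: [0.3976, -0.3381, 0.1111]
ee_rot: [0.747, 0.665, -0.001, -0.001]
contact_force: [-0.3, 0.0, 0.2]
finger_gap: 0.548
time: 5.55
ee_pos: [0.3995, -0.3388, 0.2358]
ee_rot: [0.747, 0.665, -0.0, 0.002]
contact_force: [0.3, -0.9, 0.2]
finger_gap: 0.89
t 5.55 p [ 0.3995 -0.3388  0.2358] a 83.33 F [ 0.3 -0.9  0.2] gap 77.4 j7 2.08
shift [ 0.243   0.0225 -0.0249] dist 0.245 twist None t 5.55
```

```bash
python3 -c "
from h import *
grabs('3')"
```

```text
(no output)
```

View pics/top_3.png

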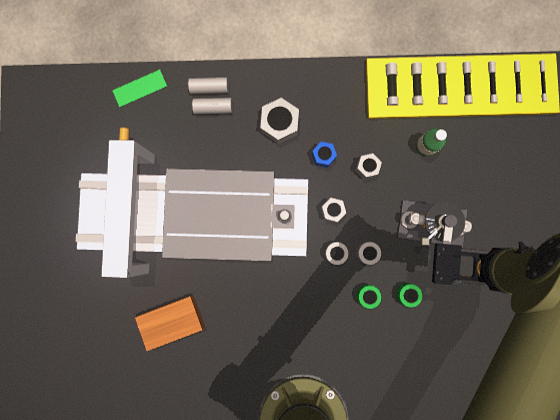

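View pics/side_3.png

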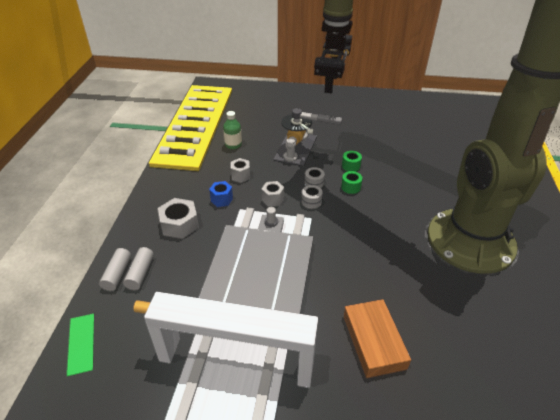

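```bash
cat > obj.py <<'E'
from h import *
def parts(im,zt={'nut':.045,'ring':.04}, roi=None, kind=None):
    g=im.astype(int); 
    return
def fit(im,u,v,z,w=17):
    u,v=int(u),int(v); c=im[v-w:v+w+1,u-w:u+w+1]; c=cv2.resize(c,None,fx=8,fy=8,interpolation=cv2.INTER_CUBIC)
    g=c.min(2); m=(g>135).astype(np.uint8)   # bright top face
    n,l,st,ce=cv2.connectedComponentsWithStats(m); k=1+np.argmax(st[1:,4])
    cs,_=cv2.findContours((l==k).astype(np.uint8),cv2.RETR_EXTERNAL,cv2.CHAIN_APPROX_NONE); h=cv2.convexHull(max(cs,key=cv2.contourArea))[:,0,:].astype(float)
    P=np.array([px2w('top',u-w+(a+.5)/8-.5,v-w+(b+.5)/8-.5,z)[:2] for a,b in h])
    mo=cv2.moments((P*1000).astype(np.float32)); cen=np.array([mo['m10'],mo['m01']])/mo['m00']
    Q=P*1000-cen
    # width versus direction -> hex flats
    th=np.radians(np.arange(0,180,1)); W=np.array([np.ptp(Q@np.array([np.cos(t),np.sin(t)])) for t in th])
    W3=(W[:60]+W[60:120]+W[120:])/3
    return cen/1000, np.argmin(W3), W3.min(),W3.max(), mo['m00']
E
python3 - <<'E'
from obj import *
im=cv2.imread('pics/top0.png')
for n,(u,v),z in(('n',(334,209),.045),('n',(369,164),.045),('r',(337,253),.04),('r',(369,253),.04)): print(n,fit(im,u,v,z))
cv2.imwrite('pics/o.png',cv2.resize(im[145:275,315:390],None,fx=4,fy=4,interpolation=cv2.INTER_CUBIC))
E
```

```text
n (array([ 0.53626976, -0.09064595]), np.int64(44), np.float64(56.48688061853335), np.float64(63.0929175835185), 2731.686765620834)
n (array([ 0.6482084 , -0.18422996]), np.int64(12), np.float64(56.20345062063283), np.float64(62.572801732662704), 2691.7061434658244)
r (array([ 0.42559971, -0.09558295]), np.int64(57), np.float64(56.917621763197836), np.float64(57.2833653955029), 2549.1660218713805)
r (array([ 0.42420025, -0.17836583]), np.int64(32), np.float64(56.949683614031414), np.float64(57.22107141688351), 2541.62535486836)
```

View pics/o.png

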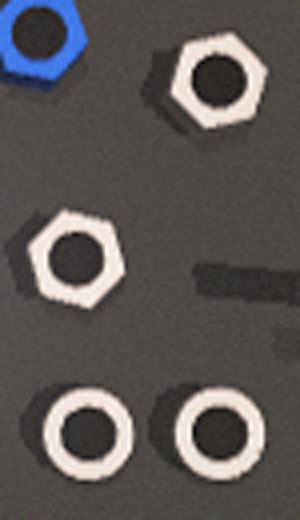

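```bash
python3 - <<'E'
from h import *
im=cv2.imread('pics/top0.png').astype(int).min(2)
a=np.radians(-2.876); ex=np.array([np.cos(a),np.sin(a)]); ey=np.array([-np.sin(a),np.cos(a)])
# near & far line ends = plate ends? profile along plate in y at several x offsets
mid=np.array([.52125,0]) ; mid=np.array([.52125+.05026*.2,.2])
for off in(-.08,-.03,0,.03,.08):
    s=np.arange(-.2,.2,.001); v=[]
    for t in s:
        P=mid+off*ex+t*ey; u=w2px('top',[*P,.035]); v.append(cv2.getRectSubPix(im.astype(np.float32),(1,1),tuple(map(float,u)))[0,0])
    g=np.gradient(cv2.GaussianBlur(np.array(v,np.float32),(1,9),0)[:,0]); i=np.argsort(-abs(g)); 
    pk=[]; 
    for k in i:
        if all(abs(k-q)>8 for q in pk): pk.append(k)
        if len(pk)==5:break
    print(off,[(round(s[k],3),round(float(g[k]),1)) for k in sorted(pk)])
print('post', px2w('top',284.5,215.5,.08))
for t in(-.14,.14): print(w2px('top',[*(mid+t*ey),.035]))
cv2.imwrite('pics/tray.png',cv2.resize(cv2.imread('pics/top0.png')[155:275,150:315],None,fx=4.5,fy=4.5,interpolation=cv2.INTER_CUBIC))
goto(.4242,-.1784,.13,-3)
E
```

```text
-0.08 [(np.float64(-0.137), -13.4), (np.float64(0.146), 11.0), (np.float64(0.167), -3.1), (np.float64(0.176), 0.8), (np.float64(0.19), -0.9)]
-0.03 [(np.float64(-0.19), -11.7), (np.float64(-0.178), -2.1), (np.float64(-0.136), -5.4), (np.float64(0.146), 13.9), (np.float64(0.164), -1.9)]
0 [(np.float64(-0.19), -13.6), (np.float64(-0.175), 24.0), (np.float64(-0.153), -23.5), (np.float64(-0.144), 11.6), (np.float64(0.145), 19.4)]
0.03 [(np.float64(-0.189), -5.7), (np.float64(-0.137), -8.8), (np.float64(-0.128), -3.2), (np.float64(0.145), 14.1), (np.float64(0.162), -3.4)]
0.08 [(np.float64(-0.137), -14.5), (np.float64(-0.095), -1.1), (np.float64(0.144), 13.9), (np.float64(0.165), -3.4), (np.float64(0.195), -1.2)]
post [0.5208952  0.03400887 0.08      ]
[274.41999057 215.55017888]
[165.49253933 212.44132711]
shift [0.1634 0.0043 0.1052] dist 0.194 twist 86.32 t 5.65
```

View pics/tray.png

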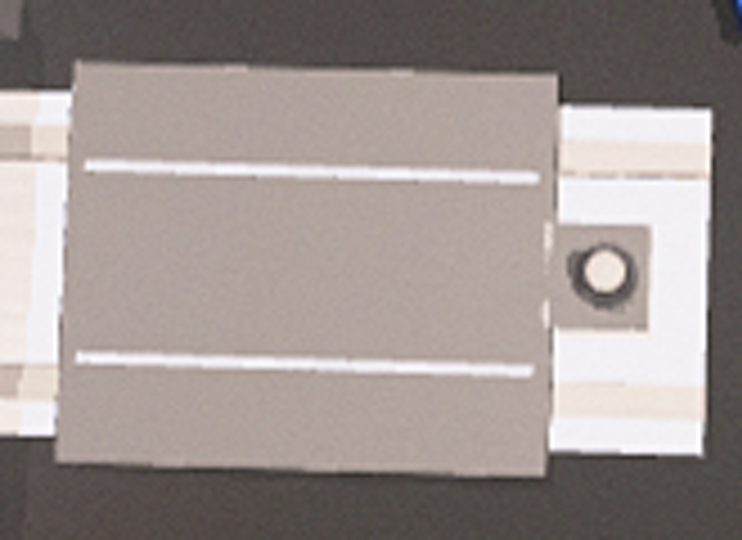

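```bash
python3 -m handwheel '{"translation":[[0.03,0,0],[0.06,0,0],[0.09,0,0],[0.12,0,0],[0.15,0.002,0]],"twist":[7,14,21,28,35],"claw":[0.087,0.087,0.087,0.087,0.087]}' 40; python3 -m handwheel '{"translation":[[0,0,0],[0,0,0],[0,0,0],[0,0,0],[0,0,0]],"twist":[7,14,21,28,35],"claw":[0.087,0.087,0.087,0.087,0.087]}'; python3 -m handwheel '{"translation":[[0,0,0],[0,0,0],[0,0,0.02],[0,0,0.05],[0,0,0.05]],"twist":[7,14,16,16,16],"claw":[0.087,0.087,0.087,0.087,0.087]}';  python3 -c "
from h import *
show();goto(.4242,-.1784,.07,-3)"
```

```text
time: 6.07
ee_pos: [0.4169, -0.1877, 0.2304]
ee_rot: [0.914, 0.406, -0.001, -0.001]
contact_force: [0.6, 0.2, 0.8]
finger_gap: 0.998
time: 6.48
ee_pos: [0.4172, -0.189, 0.2305]
ee_rot: [0.994, 0.113, -0.001, -0.0]
contact_force: [0.3, -0.2, -0.4]
finger_gap: 0.995
time: 6.9
ee_pos: [0.4141, -0.1877, 0.1763]
ee_rot: [1.0, -0.023, -0.004, -0.002]
contact_force: [-1.8, 0.9, -0.4]
finger_gap: 1.0
t 6.9 p [ 0.4141 -0.1877  0.1763] a -2.66 F [-1.8  0.9 -0.4] gap 87.0 j7 0.36
shift [ 0.0106 -0.0092  0.1062] dist 0.107 twist 0.34 t 6.9
```

```bash
python3 -m handwheel '{"translation":[[0.005,-0.005,0.03],[0.009,-0.009,0.06],[0.009,-0.009,0.09],[0.009,-0.009,0.1],[0.009,-0.009,0.1]],"twist":[0,0,0,0,0],"claw":[0.087,0.087,0.087,0.087,0.087]}'; python3 -m handwheel '{"translation":[[0,0,0],[0,0,0],[0,0,0]],"twist":[0,0,0],"claw":[0.087,0.087,0.087]}';  python3 -c "
from h import *
show();goto(.4242,-.1784,.009,-3)
im,d=snapshot('side');cv2.imwrite('pics/s4.png',im)"
```

```text
time: 7.32
ee_pos: [0.4252, -0.1796, 0.0795]
ee_rot: [1.0, -0.023, -0.003, -0.002]
contact_force: [-1.1, 0.4, 0.0]
finger_gap: 1.003
time: 7.57
ee_pos: [0.4287, -0.1813, 0.0834]
ee_rot: [1.0, -0.023, 0.001, 0.001]
contact_force: [0.0, -0.3, 0.4]
finger_gap: 0.998
t 7.57 p [ 0.4287 -0.1813  0.0834] a -2.66 F [ 0.  -0.3  0.4] gap 86.8 j7 0.24
shift [-0.0048 -0.0028  0.0744] dist 0.075 twist 0.34 t 7.57
```

View pics/s4.png

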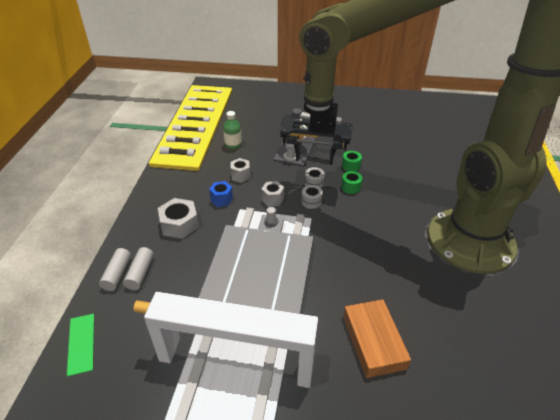

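```bash
python3 -m handwheel '{"translation":[[-0.005,-0.003,0.02],[-0.005,-0.003,0.045],[-0.005,-0.003,0.065],[-0.005,-0.003,0.0735],[-0.005,-0.003,0.0735]],"twist":[0,0,0,0,0],"claw":[0.087,0.087,0.087,0.087,0.087]}'; python3 -m handwheel '{"translation":[[0,0,0],[0,0,0],[0,0,0],[0,0,0],[0,0,0]],"twist":[0,0,0,0,0],"claw":[0.087,0.087,0.03,0.03,0.03]}' 40;  python3 -m handwheel '{"translation":[[0,0,0],[0,0,0],[0,0,0]],"twist":[0,0,0],"claw":[0.03,0.03,0.03]}' 40;  python3 -c "
from h import *
show()"
```

```text
time: 8.03
ee_pos: [0.4215, -0.1768, 0.0071]
ee_rot: [1.0, -0.023, -0.001, -0.001]
contact_force: [0.3, 0.7, 0.3]
finger_gap: 0.998
time: 8.45
ee_pos: [0.4231, -0.1776, 0.0088]
ee_rot: [1.0, -0.023, 0.001, 0.001]
contact_force: [-0.4, -0.7, 0.4]
finger_gap: 0.849
time: 8.7
ee_pos: [0.4231, -0.1773, 0.0083]
ee_rot: [1.0, -0.023, 0.001, 0.0]
contact_force: [0.7, 0.3, -0.2]
finger_gap: 0.658
t 8.7 p [ 0.4231 -0.1773  0.0083] a -2.63 F [ 0.7  0.3 -0.2] gap 57.3 j7 0.15
```

```bash
python3 -m handwheel '{"translation":[[0,0,0],[0,0,-0.03],[0,0,-0.06],[0,0,-0.1],[0,0,-0.13]],"twist":[0,0,0,0,0],"claw":[0.03,0.03,0.03,0.03,0.03]}' 40; python3 -c "
from h import *
show();goto(.4793,.2628,.138,-2.87)"
```

```text
time: 9.12
ee_pos: [0.4219, -0.1765, 0.1394]
ee_rot: [1.0, -0.023, -0.001, -0.0]
contact_force: [0.4, -1.6, -4.2]
finger_gap: 0.656
t 9.12 p [ 0.4219 -0.1765  0.1394] a -2.6 F [ 0.4 -1.6 -4.2] gap 57.1 j7 0.3
shift [ 0.0374 -0.4415  0.0016] dist 0.443 twist 0.27 t 9.12
```

```bash
python3 -m handwheel '{"translation":[[0.003,-0.03,0],[0.006,-0.06,0],[0.009,-0.095,0],[0.012,-0.13,0],[0.015,-0.165,0]],"twist":[0,0,0,0,0],"claw":[0.03,0.03,0.03,0.03,0.03]}'; python3 -m handwheel '{"translation":[[0.003,-0.035,0],[0.006,-0.07,0],[0.009,-0.105,0],[0.012,-0.14,0],[0.015,-0.17,0]],"twist":[0,0,0,0,0],"claw":[0.03,0.03,0.03,0.03,0.03]}'; python3 -m handwheel '{"translation":[[0.003,-0.035,0],[0.006,-0.07,0],[0.008,-0.1,0],[0.008,-0.106,0],[0.008,-0.106,0]],"twist":[0,0,0,0,0.27],"claw":[0.03,0.03,0.03,0.03,0.03]}';  python3 -m handwheel '{"translation":[[0,0,0],[0,0,0],[0,0,0]],"twist":[0,0,0],"claw":[0.03,0.03,0.03]}'; python3 -c "
from h import *
show();goto(.4793,.2628,.045,-2.87)
im,d=snapshot('side');cv2.imwrite('pics/s5.png',im)"
```

```text
time: 9.53
ee_pos: [0.4437, -0.0116, 0.1371]
ee_rot: [1.0, -0.023, -0.001, 0.0]
contact_force: [0.9, 0.3, -5.1]
finger_gap: 0.661
time: 9.95
ee_pos: [0.4666, 0.1581, 0.1373]
ee_rot: [1.0, -0.023, -0.001, 0.0]
contact_force: [-0.3, 0.0, -3.6]
finger_gap: 0.657
time: 10.37
ee_pos: [0.4786, 0.2648, 0.137]
ee_rot: [1.0, -0.023, -0.002, -0.001]
contact_force: [0.3, -0.1, -5.0]
finger_gap: 0.656
time: 10.62
ee_pos: [0.481, 0.2594, 0.1375]
ee_rot: [1.0, -0.027, -0.0, 0.001]
contact_force: [0.2, -0.1, -4.8]
finger_gap: 0.661
t 10.62 p [0.481  0.2594 0.1375] a -3.05 F [ 0.2 -0.1 -4.8] gap 57.5 j7 -0.84
shift [-0.0018 -0.0035  0.0925] dist 0.093 twist -0.18 t 10.62
```

View pics/s5.png

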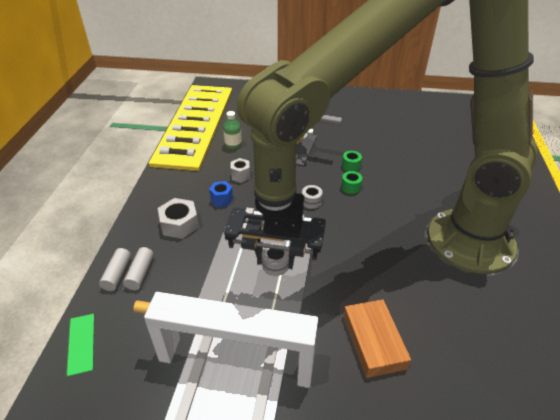

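```bash
python3 -m handwheel '{"translation":[[-0.002,-0.0035,0.03],[-0.002,-0.0035,0.06],[-0.002,-0.0035,0.08],[-0.002,-0.0035,0.087],[-0.002,-0.0035,0.09]],"twist":[0,0,0,0,0],"claw":[0.03,0.03,0.03,0.03,0.03]}';  python3 -m handwheel '{"translation":[[0,0,0],[0,0,0],[0,0,0],[0,0,0]],"twist":[0,0,0,0],"claw":[0.03,0.03,0.03,0.03]}'; python3 -c "
from h import *
show();goto(.4793,.2628,.0433,-2.87)"
```

```text
time: 11.08
ee_pos: [0.4784, 0.2637, 0.0468]
ee_rot: [1.0, -0.026, -0.001, 0.001]
contact_force: [0.5, 0.1, -2.7]
finger_gap: 0.658
time: 11.42
ee_pos: [0.4799, 0.2656, 0.0493]
ee_rot: [1.0, -0.025, 0.001, -0.0]
contact_force: [0.3, -0.4, -4.8]
finger_gap: 0.658
t 11.42 p [0.4799 0.2656 0.0493] a -2.92 F [ 0.3 -0.4 -4.8] gap 57.3 j7 -0.94
shift [-0.0005  0.0029  0.006 ] dist 0.007 twist -0.05 t 11.42
```

```bash
for i in 1 2 3; do python3 -m handwheel '{"translation":[[0,0,0]],"twist":[0],"claw":[0.03]}' | sed -n 2p; done
```

```text
ee_pos: [0.4795, 0.2654, 0.0489]
ee_pos: [0.4793, 0.2653, 0.0486]
ee_pos: [0.4791, 0.2653, 0.0483]
```

```bash
python3 -m handwheel '{"translation":[[0,0.002,0.002],[0,0.002,0.004],[0,0.002,0.004],[0,0.002,0.004],[0,0.002,0.004]],"twist":[0,0,0,0,0],"claw":[0.03,0.03,0.03,0.03,0.03]}'; python3 -c "
from h import *
show()"
```

```text
time: 12.08
ee_pos: [0.4788, 0.2633, 0.0439]
ee_rot: [1.0, -0.025, -0.0, 0.0]
contact_force: [0.4, -0.3, -5.3]
finger_gap: 0.658
t 12.08 p [0.4788 0.2633 0.0439] a -2.9 F [ 0.4 -0.3 -5.3] gap 57.2 j7 -0.94
```

```bash
python3 -m handwheel '{"translation":[[0.0003,0,0.001],[0.0003,0,0.001],[0.0003,0,0.001]],"twist":[0,0,0],"claw":[0.03,0.03,0.03]}'; python3 -m handwheel '{"translation":[[0,0,0],[0,0,0],[0,0,0],[0,0,0],[0,0,0]],"twist":[0,0,0,0,0],"claw":[0.08,0.08,0.08,0.08,0.08]}';python3 -c "
from h import *
show()"; python3 -m handwheel '{"translation":[[0,0,-0.03],[0,0,-0.06],[0,0,-0.09],[0,0,-0.12],[0,0,-0.12]],"twist":[0,0,0,0,0],"claw":[0.087,0.087,0.087,0.087,0.087]}'; python3 -c "
from h import *
show();goto(.4256,-.0956,.13,-2.87)
im,d=snapshot('side');cv2.imwrite('pics/s6.png',im)"
```

```text
time: 12.33
ee_pos: [0.4791, 0.2634, 0.0434]
ee_rot: [1.0, -0.025, 0.0, 0.0]
contact_force: [-1.6, 0.0, 0.5]
finger_gap: 0.661
time: 12.75
ee_pos: [0.4794, 0.2633, 0.0432]
ee_rot: [1.0, -0.025, 0.0, -0.0]
contact_force: [-0.2, -0.3, -0.4]
finger_gap: 0.893
t 12.75 p [0.4794 0.2633 0.0432] a -2.9 F [-0.2 -0.3 -0.4] gap 77.7 j7 -0.94
time: 13.17
ee_pos: [0.4821, 0.2658, 0.1688]
ee_rot: [1.0, -0.025, 0.004, -0.002]
contact_force: [-0.0, 0.7, -0.1]
finger_gap: 0.998
t 13.17 p [0.4821 0.2658 0.1688] a -2.89 F [-0.   0.7 -0.1] gap 86.8 j7 -0.83
shift [-0.0385  0.3639  0.037 ] dist 0.368 twist -0.02 t 13.17
```

View pics/s6.png

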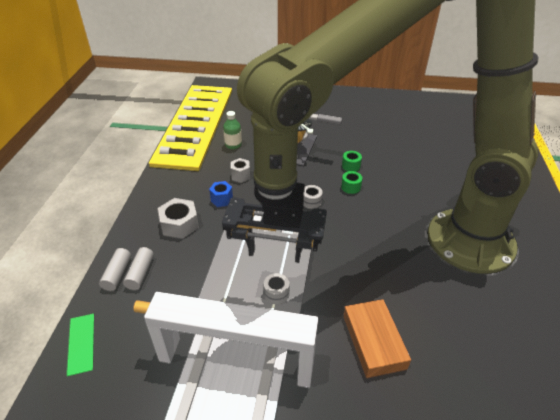

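```bash
python3 -m handwheel '{"translation":[[-0.003,0.035,0],[-0.007,0.07,0],[-0.01,0.105,0],[-0.014,0.14,0],[-0.017,0.175,0]],"twist":[0,0,0,0,0],"claw":[0.087,0.087,0.087,0.087,0.087]}'; python3 -m handwheel '{"translation":[[-0.003,0.035,0],[-0.007,0.07,0],[-0.01,0.105,0],[-0.014,0.14,0.02],[-0.018,0.175,0.04]],"twist":[0,0,0,0,0],"claw":[0.087,0.087,0.087,0.087,0.087]}'; python3 -m handwheel '{"translation":[[0,0.011,0.03],[0,0.011,0.04],[0,0.011,0.04],[0,0.011,0.04],[0,0.011,0.04]],"twist":[0,0,0,0,0],"claw":[0.087,0.087,0.087,0.087,0.087]}'; python3 -c "
from h import *
show();goto(.4256,-.0956,.009,-2.87)
im,d=snapshot('side');cv2.imwrite('pics/s7.png',im)"
```

```text
time: 13.63
ee_pos: [0.452, 0.0876, 0.1619]
ee_rot: [1.0, -0.025, -0.001, 0.0]
contact_force: [1.4, -1.6, 0.5]
finger_gap: 1.001
time: 14.05
ee_pos: [0.4263, -0.0869, 0.1228]
ee_rot: [1.0, -0.026, 0.001, 0.001]
contact_force: [1.4, -0.7, -0.4]
finger_gap: 0.998
time: 14.47
ee_pos: [0.427, -0.0942, 0.084]
ee_rot: [1.0, -0.024, 0.001, 0.0]
contact_force: [-0.3, 0.1, -0.1]
finger_gap: 1.002
t 14.47 p [ 0.427  -0.0942  0.084 ] a -2.75 F [-0.3  0.1 -0.1] gap 87.2 j7 0.1
shift [-0.0015  0.0015  0.075 ] dist 0.075 twist 0.12 t 14.47
```

View pics/s7.png

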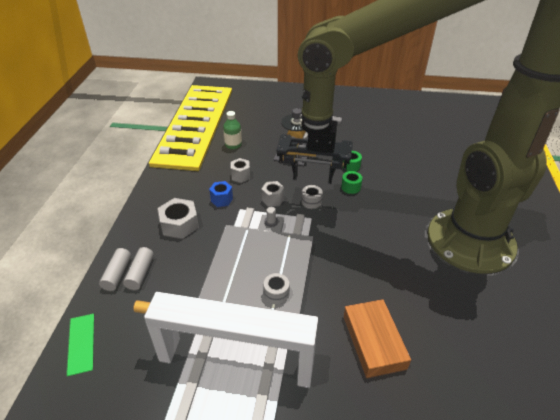

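```bash
python3 -m handwheel '{"translation":[[-0.0015,0.0015,0.02],[-0.0015,0.0015,0.045],[-0.0015,0.0015,0.065],[-0.0015,0.0015,0.075],[-0.0015,0.0015,0.075]],"twist":[0,0,0,0,0],"claw":[0.087,0.087,0.087,0.087,0.087]}'; python3 -m handwheel '{"translation":[[0,0,0],[0,0,0],[0,0,0],[0,0,0],[0,0,0]],"twist":[0,0,0,0,0],"claw":[0.087,0.03,0.03,0.03,0.03]}' 40;  python3 -m handwheel '{"translation":[[0,0,0],[0,0,0],[0,0,0]],"twist":[0,0,0],"claw":[0.03,0.03,0.03]}' 40;  python3 -c "
from h import *
show()";python3 -m handwheel '{"translation":[[0,0,0],[0,0,-0.03],[0,0,-0.06],[0,0,-0.1],[0,0,-0.13]],"twist":[0,0,0,0,0],"claw":[0.03,0.03,0.03,0.03,0.03]}' 40; python3 -c "
from h import *
show();goto(.4738,.1518,.138,-2.87)"
```

```text
time: 14.93
ee_pos: [0.4236, -0.0959, 0.0072]
ee_rot: [1.0, -0.025, -0.001, -0.001]
contact_force: [-1.5, 0.3, -0.0]
finger_gap: 1.001
time: 15.35
ee_pos: [0.4249, -0.0973, 0.0088]
ee_rot: [1.0, -0.025, 0.001, 0.001]
contact_force: [-0.0, -0.3, 0.2]
finger_gap: 0.781
time: 15.6
ee_pos: [0.425, -0.0972, 0.0084]
ee_rot: [1.0, -0.025, 0.001, 0.0]
contact_force: [1.4, 0.7, 1.6]
finger_gap: 0.654
t 15.6 p [ 0.425  -0.0972  0.0084] a -2.91 F [1.4 0.7 1.6] gap 56.9 j7 -0.04
time: 16.02
ee_pos: [0.4233, -0.0962, 0.1391]
ee_rot: [1.0, -0.025, -0.001, -0.0]
contact_force: [1.3, -2.0, -4.9]
finger_gap: 0.658
t 16.02 p [ 0.4233 -0.0962  0.1391] a -2.86 F [ 1.3 -2.  -4.9] gap 57.2 j7 0.18
shift [ 0.038  -0.2502  0.0012] dist 0.253 twist 0.01 t 16.02
```

```bash
python3 -m handwheel '{"translation":[[0.004,-0.03,0],[0.009,-0.06,0],[0.014,-0.09,0],[0.018,-0.12,0],[0.022,-0.15,0]],"twist":[0,0,0,0,0],"claw":[0.03,0.03,0.03,0.03,0.03]}'; python3 -m handwheel '{"translation":[[0.004,-0.03,0],[0.008,-0.06,0],[0.012,-0.085,0],[0.0145,-0.0985,0],[0.0145,-0.0985,0]],"twist":[0,0,0,0,0],"claw":[0.03,0.03,0.03,0.03,0.03]}'; python3 -m handwheel '{"translation":[[0,0,0],[0,0,0.03],[0,0,0.06],[0,0,0.08],[0,0,0.08]],"twist":[0,0,0,0,0],"claw":[0.03,0.03,0.03,0.03,0.03]}'; python3 -m handwheel '{"translation":[[0,0,0],[0,0,0],[0,0,0],[0,0,0]],"twist":[0,0,0,0],"claw":[0.03,0.03,0.03,0.03]}'; python3 -c "
from h import *
show();goto(.4738,.1502,.0433,-2.87)"
```

```text
time: 16.43
ee_pos: [0.4523, 0.0528, 0.1369]
ee_rot: [1.0, -0.026, -0.001, 0.001]
contact_force: [0.8, 1.0, -5.7]
finger_gap: 0.655
time: 16.85
ee_pos: [0.4718, 0.1536, 0.1371]
ee_rot: [1.0, -0.022, -0.001, -0.002]
contact_force: [-0.4, -0.4, -4.5]
finger_gap: 0.657
time: 17.27
ee_pos: [0.4689, 0.1458, 0.0533]
ee_rot: [1.0, -0.026, -0.005, 0.002]
contact_force: [-1.2, -0.6, -5.3]
finger_gap: 0.658
time: 17.6
ee_pos: [0.4746, 0.1493, 0.0595]
ee_rot: [1.0, -0.026, 0.001, 0.0]
contact_force: [-0.1, -0.3, -5.0]
finger_gap: 0.655
t 17.6 p [0.4746 0.1493 0.0595] a -2.94 F [-0.1 -0.3 -5. ] gap 57.0 j7 -0.67
shift [-0.0009 -0.0009  0.0162] dist 0.016 twist -0.07 t 17.6
```

```bash
python3 -m handwheel '{"translation":[[-0.0005,-0.001,0.004],[-0.0005,-0.001,0.008],[-0.0005,-0.001,0.012],[-0.0005,-0.001,0.0145],[-0.0005,-0.001,0.0145]],"twist":[0,0,0,0,0],"claw":[0.03,0.03,0.03,0.03,0.03]}'; python3 -m handwheel '{"translation":[[0,0,0],[0,0,0],[0,0,0],[0,0,0]],"twist":[0,0,0,0],"claw":[0.03,0.03,0.03,0.03]}'; python3 -c "
from h import *
show();goto(.4738,.1502,.0433,-2.87)"
```

```text
time: 18.02
ee_pos: [0.4728, 0.1505, 0.0435]
ee_rot: [1.0, -0.025, -0.0, 0.0]
contact_force: [-1.1, -1.5, -1.7]
finger_gap: 0.656
time: 18.35
ee_pos: [0.4728, 0.1505, 0.0435]
ee_rot: [1.0, -0.025, -0.0, -0.0]
contact_force: [-1.1, -0.0, -2.0]
finger_gap: 0.653
t 18.35 p [0.4728 0.1505 0.0435] a -2.9 F [-1.1 -0.  -2. ] gap 56.8 j7 -0.7
shift [0.001  0.0003 0.0002] dist 0.001 twist -0.03 t 18.35
```

```bash
python3 -m handwheel '{"translation":[[0,0,0],[0,0,0],[0,0,0],[0,0,0],[0,0,0]],"twist":[0,0,0,0,0],"claw":[0.08,0.08,0.08,0.08,0.08]}'; python3 -m handwheel '{"translation":[[0,0,-0.03],[0,0,-0.06],[0,0,-0.09],[0,0,-0.12],[0,0,-0.12]],"twist":[0,0,0,0,0],"claw":[0.087,0.087,0.087,0.087,0.087]}'; python3 -c "
from h import *
show();goto(.5363,-.0906,.13,-16)
grabs('8')"
```

```text
time: 18.77
ee_pos: [0.4733, 0.1505, 0.0438]
ee_rot: [1.0, -0.025, 0.0, -0.0]
contact_force: [1.1, 0.7, 0.5]
finger_gap: 0.892
time: 19.18
ee_pos: [0.4764, 0.1521, 0.1689]
ee_rot: [1.0, -0.025, 0.005, -0.0]
contact_force: [1.0, 0.5, 0.5]
finger_gap: 0.995
t 19.18 p [0.4764 0.1521 0.1689] a -2.89 F [1.  0.5 0.5] gap 86.5 j7 -0.53
shift [0.0716 0.2394 0.0393] dist 0.253 twist 13.11 t 19.18
```

View pics/top_8.png

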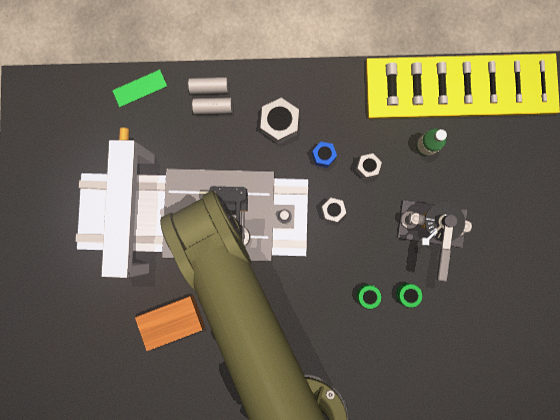

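View pics/side_8.png

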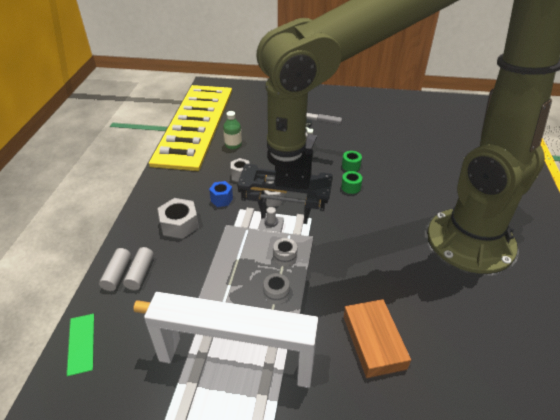

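```bash
python3 - <<'E'
from obj import *
im=cv2.imread('pics/top_8.png')
for u,v in((334,209),(369,164)): print(fit(im,u,v,.045))
cv2.imwrite('pics/v8.png',cv2.resize(im[190:290,395:480],None,fx=7,fy=6,interpolation=cv2.INTER_CUBIC)[:600])
E
```

```text
(array([ 0.53626362, -0.09065948]), np.int64(44), np.float64(56.458636750232984), np.float64(63.07275330684846), 2727.6142314951867)
(array([ 0.64827024, -0.18428875]), np.int64(13), np.float64(56.185901312042326), np.float64(62.63901654072367), 2691.269734886475)
```

View pics/v8.png

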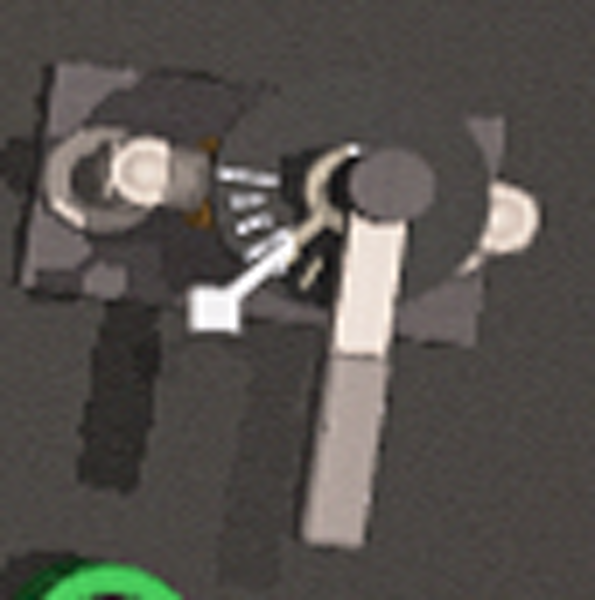

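```bash
python3 - <<'E'
from h import *
f=lambda x,y,z:px2w('top',395+(x+.5)/7-.5,190+(y+.5)/6-.5,z)[:2]
A=f(375,222,.138);B=f(335,545,.138);C=f(362,355,.138);H=f(392,185,.142);P=f(213,310,.104);Q=f(335,213,.104)
an=lambda v:np.degrees(np.arctan2(v[1],v[0]))
print('H',H,'handle',an(B-A),an(B-H),np.linalg.norm(B-H),'ptr',an(P-H),np.linalg.norm(P-H),an(P-Q))
# line of handle -> distance to H
im=cv2.imread('pics/top_8.png')
# ticks: first tick (0) hidden; open tick at (248,177): 
T=f(248,177,.102);print('tick',an(T-H),[an(f(x,y,.102)-H) for x,y in((248,200),(255,222),(267,243),(312,272))])
E
```

```text
H [ 0.49717557 -0.3494195 ] handle 171.38793917462826 170.28665645030136 0.1392721732875471 ptr 133.32941178823376 0.06796868185244098 131.17513028989802
tick 79.97845499059144 [np.float64(94.99012090979708), np.float64(109.78437626612956), np.float64(124.74614081110983), np.float64(155.69789772210908)]
```

```bash
python3 -m handwheel '{"translation":[[0.014,0.03,0],[0.022,0.06,0],[0.032,0.09,0],[0.042,0.125,0],[0.05,0.16,0]],"twist":[3,6,10,13.1,13.1],"claw":[0.087,0.087,0.087,0.087,0.087]}';python3 -m handwheel '{"translation":[[0,0,0],[0,0,0]],"twist":[0,0],"claw":[0.087,0.087]}'; python3 -c "
from h import *
show();goto(.5363,-.0906,.08,-16)"
```

```text
time: 19.7
ee_pos: [0.5142, -0.0134, 0.1621]
ee_rot: [0.99, -0.14, -0.001, 0.0]
contact_force: [1.3, -1.1, -0.3]
finger_gap: 0.999
time: 19.87
ee_pos: [0.514, -0.0145, 0.1618]
ee_rot: [0.99, -0.142, -0.002, -0.0]
contact_force: [0.1, 1.2, -1.1]
finger_gap: 1.0
t 19.87 p [ 0.514  -0.0145  0.1618] a -16.29 F [ 0.1  1.2 -1.1] gap 87.0 j7 -0.44
shift [0.043  0.0668 0.0816] dist 0.114 twist -0.29 t 19.87
```

```bash
python3 -m handwheel '{"translation":[[0.02,0.03,0],[0.043,0.06,0],[0.043,0.067,0.03],[0.043,0.067,0.06],[0.043,0.067,0.08]],"twist":[0,0,0,0,0],"claw":[0.087,0.087,0.087,0.087,0.087]}';python3 -m handwheel '{"translation":[[0,0,0],[0,0,0],[0,0,0],[0,0,0]],"twist":[0,0,0,0],"claw":[0.087,0.087,0.087,0.087]}'; python3 -c "
from h import *
show();goto(.5363,-.0906,.009,-16)"
```

```text
time: 20.28
ee_pos: [0.5358, -0.0873, 0.0802]
ee_rot: [0.99, -0.139, -0.002, -0.001]
contact_force: [-0.1, -0.8, -0.5]
finger_gap: 1.001
time: 20.62
ee_pos: [0.5388, -0.0874, 0.0851]
ee_rot: [0.99, -0.139, 0.001, 0.0]
contact_force: [0.1, -0.8, -0.5]
finger_gap: 1.0
t 20.62 p [ 0.5388 -0.0874  0.0851] a -15.93 F [ 0.1 -0.8 -0.5] gap 87.0 j7 -0.42
shift [-0.0018  0.0038  0.0761] dist 0.076 twist 0.07 t 20.62
```

```bash
python3 -m handwheel '{"translation":[[-0.002,0.0035,0.02],[-0.002,0.0035,0.045],[-0.002,0.0035,0.065],[-0.002,0.0035,0.075],[-0.002,0.0035,0.075]],"twist":[0,0,0,0,0],"claw":[0.087,0.087,0.087,0.087,0.087]}'; python3 -m handwheel '{"translation":[[0,0,0],[0,0,0],[0,0,0],[0,0,0],[0,0,0]],"twist":[0,0,0,0,0],"claw":[0.087,0.03,0.03,0.03,0.03]}' 40;  python3 -m handwheel '{"translation":[[0,0,0],[0,0,0],[0,0,0],[0,0,0]],"twist":[0,0,0,0],"claw":[0.03,0.03,0.03,0.03]}' 40;  python3 -c "
from h import *
show()";python3 -m handwheel '{"translation":[[0,0,0],[0,0,-0.03],[0,0,-0.06],[0,0,-0.1],[0,0,-0.13]],"twist":[0,0,0,0,0],"claw":[0.03,0.03,0.03,0.03,0.03]}' 40; python3 -c "
from h import *
show();goto(.5893,.2562,.138,-2.87)"
```

```text
time: 21.03
ee_pos: [0.5338, -0.0908, 0.0076]
ee_rot: [0.99, -0.139, -0.001, -0.0]
contact_force: [-0.2, -0.1, 1.1]
finger_gap: 0.999
time: 21.45
ee_pos: [0.5353, -0.0912, 0.0094]
ee_rot: [0.99, -0.139, 0.001, 0.0]
contact_force: [-0.0, -0.9, -0.1]
finger_gap: 0.783
time: 21.78
ee_pos: [0.5356, -0.0913, 0.0092]
ee_rot: [0.99, -0.139, 0.001, 0.0]
contact_force: [0.8, -0.9, 4.4]
finger_gap: 0.725
t 21.78 p [ 0.5356 -0.0913  0.0092] a -16.01 F [ 0.8 -0.9  4.4] gap 63.1 j7 -0.49
time: 22.2
ee_pos: [0.5329, -0.0903, 0.1386]
ee_rot: [0.99, -0.139, -0.002, -0.0]
contact_force: [2.1, -0.3, -7.3]
finger_gap: 0.722
t 22.2 p [ 0.5329 -0.0903  0.1386] a -15.97 F [ 2.1 -0.3 -7.3] gap 62.8 j7 -0.36
shift [-0.0411 -0.3487  0.0009] dist 0.351 twist -13.1 t 22.2
```

```bash
python3 -c "
from h import *
o=grabs('9')
cv2.imwrite('pics/s9.png',cv2.resize(o['side'][0][120:260,190:360],None,fx=4,fy=4,interpolation=cv2.INTER_CUBIC))"
```

```text
(no output)
```

View pics/s9.png

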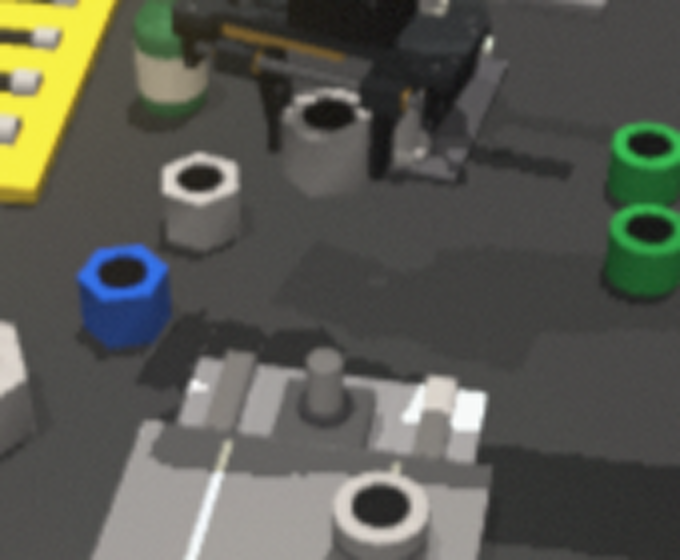

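View pics/top_9.png

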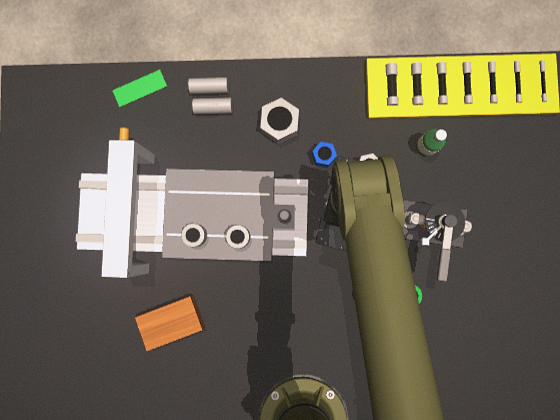

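```bash
python3 -c "
from h import *
im=cv2.imread('pics/side_9.png')
cv2.imwrite('pics/s9b.png',cv2.resize(im[135:172,250:295],None,fx=14,fy=14,interpolation=cv2.INTER_CUBIC))
im=cv2.imread('pics/side0.png')
cv2.imwrite('pics/s0b.png',cv2.resize(im[175:215,250:295],None,fx=12,fy=12,interpolation=cv2.INTER_CUBIC))"
```

```text
(no output)
```

View pics/s9b.png

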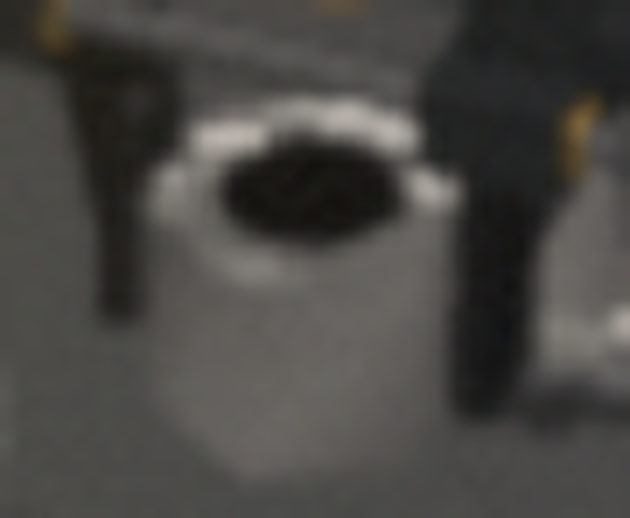

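View pics/s0b.png

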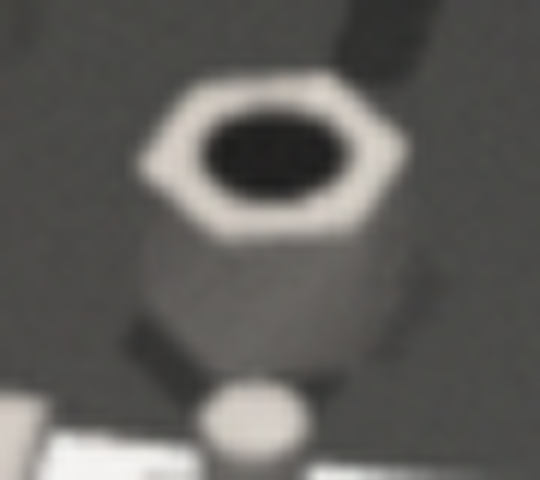

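```bash
python3 - <<'E'
from h import *
im,d=snapshot('side'); W=cloud('side',d)
u0,u1,v0,v1=258,286,138,170
for v in range(138,172,2):
    print(v,' '.join('%4d'%round(W[v,u,2]*1000) for u in range(254,290,2)))
# top bright/ z
E
```

```text
138  222  208  224  225  226  230  882  231  229    3   -2    4    2    1  236  237  238  235
140  199  201  202  194  193    0  224  227  228  229  229  229  228  236  236  236  236  237
142   -1  194  196  193  185    0    3   -3    6    2  224  227  227  232  233  235  236  236
144    3  188  187  190  178    2  178  179  180  177  178  179  178  229  227  230  232  234
146    2  181  181  183  174  176  176  177  180  180  178  179  179  219  222  223  224  225
148    4  175  175  175  181  176  180  178  179  183  179  178  182  177  178  217  219  221
150    0    0  167  175  177  178  178  174  179  182  179  179  178  178  187  190  190  189
152    6    0  164  170  178  182  180  179  177  178  179  179  178  180  183  188  188  177
154    5   -1  159  166  169  175  177  179  178  176  178  177  178  172  165  179  181  165
156    4   -2  149  152  163  168  174  175  175  174  174  174  173  169  163  172  173   18
158    2    1  143  144  157  163  168  170  170  171  169  167  166  163  163  167  162   18
160    2    3    2    4  150  155  160  161  164  163  164  160  160  157  158  161  151    7
162   -2    2    2    4  142  148  153  155  154  155  156  154  156  151  149  153  145    7
164   -1    1   -1    0  137  144  145  151  152  149  149  150  149  144  145  145   -2   -2
166    0   -3    1    0    2  136  141  143  140  144  139  141  142  139    6    2    3    3
168    4    4    5    3    0    0  135  136  138  135  136  135  136   -1    2    2    3    2
170    0    3    0    3   -1   -2    2   -3   -1    1    3   -3   -2    3    2   -2   -4    1
```

```bash
python3 - <<'E'
from h import *
im,d=snapshot('side'); show()
K,T=cam('side'); c=im[135:175,248:296]
# silhouette model: project hexagonal prism for yaw candidates, compare to depth-mask
W=cloud('side',d); s=get_state(); 
v,u=np.indices(d.shape)
m=(u>=258)&(u<=284)&(v>=140)&(v<=172)&(W[...,2]>.125)&(W[...,2]<.186)&(W[...,1]>-.13)&(W[...,1]<-.03)&(abs(W[...,0]-.533)<.036)
print(m.sum()); P=W[m]
best=[]
ctr=np.array([.534,-.0905])
top=P[P[:,2]>.171]; side=P[P[:,2]<.166]
print('side pts',len(side))
for a in range(0,60,2):
  b=1e9
  for dx in np.arange(-.004,.0041,.002):
   for dy in np.arange(-.006,.0061,.002):
    q=side[:,:2]-ctr-[dx,dy]
    n=np.radians(a+np.arange(6)*60); h=(q@np.array([np.cos(n),np.sin(n)])).max(1)-.0275
    e=np.median(abs(h)); 
    if e<b:b=e;bb=(dx,dy)
  best.append((round(b*1000,2),a,bb))
print(sorted(best)[:6],sorted(best)[-4:])
E
```

```text
t 22.4 p [ 0.533  -0.0912  0.1369] a -16.02 F [-1.   0.1 -8. ] gap 62.9 j7 -0.36
565
side pts 252
[(np.float64(1.12), 46, (np.float64(0.0), np.float64(0.0))), (np.float64(1.14), 42, (np.float64(0.0), np.float64(0.0))), (np.float64(1.14), 44, (np.float64(0.0), np.float64(0.0))), (np.float64(1.2), 48, (np.float64(0.0), np.float64(0.0))), (np.float64(1.27), 40, (np.float64(0.0), np.float64(0.0))), (np.float64(1.29), 50, (np.float64(0.0), np.float64(0.0)))] [(np.float64(2.34), 22, (np.float64(-0.002), np.float64(0.002))), (np.float64(2.38), 18, (np.float64(0.0), np.float64(0.002))), (np.float64(2.4), 14, (np.float64(-0.002), np.float64(0.002))), (np.float64(2.47), 16, (np.float64(0.002), np.float64(0.0)))]
```

```bash
python3 -m handwheel '{"translation":[[0,0,0.03],[0,0,0.06],[0,0,0.09],[0,0,0.115],[0,0,0.122]],"twist":[0,0,0,0,0],"claw":[0.03,0.03,0.03,0.03,0.03]}' 30;python3 -m handwheel '{"translation":[[0,0,0],[0,0,0],[0,0,0],[0,0,0.002],[0,0,0.004]],"twist":[0,0,0,0,0],"claw":[0.03,0.03,0.03,0.03,0.03]}' 30;python3 -c "
from h import *
show()"
```

```text
time: 22.82
ee_pos: [0.5275, -0.0901, 0.0093]
ee_rot: [0.99, -0.139, -0.007, -0.001]
contact_force: [-14.9, 2.2, 18.4]
finger_gap: 0.725
time: 23.23
ee_pos: [0.5356, -0.0913, 0.0134]
ee_rot: [0.99, -0.139, 0.001, 0.0]
contact_force: [0.5, -0.1, -7.3]
finger_gap: 0.724
t 23.23 p [ 0.5356 -0.0913  0.0134] a -16.02 F [ 0.5 -0.1 -7.3] gap 63.0 j7 -0.48
```

```bash
python3 -m handwheel '{"translation":[[0,0,0.001],[0,0,0.002],[0,0,0.003],[0,0,0.0035],[0,0,0.0035]],"twist":[0,0,0,0,0],"claw":[0.03,0.03,0.03,0.03,0.03]}' 30;python3 -c "
from h import *
show()"; python3 -m handwheel '{"translation":[[0,0,0],[0,0,0],[0,0,0],[0,0,0],[0,0,0]],"twist":[0,0,0,0,0],"claw":[0.087,0.087,0.087,0.087,0.087]}';python3 -m handwheel '{"translation":[[0,0,0],[0,0,-0.005],[0,0,-0.01],[0,0,-0.01],[0,0,-0.01]],"twist":[0,0,0,0,0],"claw":[0.087,0.087,0.087,0.087,0.087]}';python3 -c "
from h import *
show()"
```

```text
time: 23.65
ee_pos: [0.5348, -0.0911, 0.0092]
ee_rot: [0.99, -0.139, -0.0, 0.0]
contact_force: [-0.6, -1.0, -5.7]
finger_gap: 0.721
t 23.65 p [ 0.5348 -0.0911  0.0092] a -16.0 F [-0.6 -1.  -5.7] gap 62.7 j7 -0.49
time: 24.07
ee_pos: [0.5354, -0.091, 0.0096]
ee_rot: [0.99, -0.139, 0.001, 0.0]
contact_force: [-0.7, -1.3, 0.7]
finger_gap: 0.972
time: 24.48
ee_pos: [0.5352, -0.0911, 0.0196]
ee_rot: [0.99, -0.139, 0.001, 0.0]
contact_force: [-0.8, -0.4, -0.0]
finger_gap: 1.001
t 24.48 p [ 0.5352 -0.0911  0.0196] a -16.01 F [-0.8 -0.4 -0. ] gap 87.1 j7 -0.48
```

```bash
python3 -m handwheel '{"translation":[[0,0,0.001],[0,0,0.001],[0,0,0.001],[0,0,0.001],[0,0,0.001]],"twist":[0,0,0,0,0],"claw":[0.03,0.03,0.03,0.03,0.03]}' 40;python3 -m handwheel '{"translation":[[0,0,0],[0,0,0],[0,0,0],[0,0,0],[0,0,0]],"twist":[0,0,0,0,0],"claw":[0.03,0.03,0.03,0.03,0.03]}';python3 -c "
from h import *
show()"
```

```text
time: 24.9
ee_pos: [0.5347, -0.091, 0.0179]
ee_rot: [0.99, -0.139, 0.0, -0.0]
contact_force: [-0.1, -0.9, -1.2]
finger_gap: 0.724
time: 25.32
ee_pos: [0.5347, -0.091, 0.0179]
ee_rot: [0.99, -0.139, -0.0, -0.0]
contact_force: [1.4, -0.3, -2.1]
finger_gap: 0.721
t 25.32 p [ 0.5347 -0.091   0.0179] a -16.0 F [ 1.4 -0.3 -2.1] gap 62.7 j7 -0.48
```

```bash
python3 -m handwheel '{"translation":[[0,0,0],[0,0,0],[0,0,0],[0,0,0],[0,0,0]],"twist":[0,0,0,0,0],"claw":[0.087,0.087,0.087,0.087,0.087]}';python3 -m handwheel '{"translation":[[0,0,-0.06],[0,0,-0.06],[0,0,-0.06],[0,0,-0.06],[0,0,-0.06]],"twist":[0,0,-7,-14,-21],"claw":[0.087,0.087,0.087,0.087,0.087]}';python3 -m handwheel '{"translation":[[0,0,0],[0,0,0],[0,0,0],[0,0,0]],"twist":[-7,-9,-9,-9],"claw":[0.087,0.087,0.087,0.087]}';python3 -c "
from h import *
show()
o=grabs('10')
cv2.imwrite('pics/s10.png',cv2.resize(o['side'][0][150:220,240:310],None,fx=8,fy=8,interpolation=cv2.INTER_CUBIC))"
```

```text
time: 25.73
ee_pos: [0.5348, -0.091, 0.0182]
ee_rot: [0.99, -0.139, 0.0, 0.0]
contact_force: [0.9, -0.9, 0.1]
finger_gap: 0.976
time: 26.15
ee_pos: [0.5351, -0.0912, 0.0787]
ee_rot: [0.999, 0.047, 0.0, 0.001]
contact_force: [-0.5, 0.4, 0.5]
finger_gap: 1.0
time: 26.48
ee_pos: [0.5347, -0.0911, 0.078]
ee_rot: [0.993, 0.121, -0.0, -0.0]
contact_force: [0.1, -0.2, 0.0]
finger_gap: 1.0
t 26.48 p [ 0.5347 -0.0911  0.078 ] a 13.91 F [ 0.1 -0.2  0. ] gap 87.0 j7 0.06
```

View pics/s10.png

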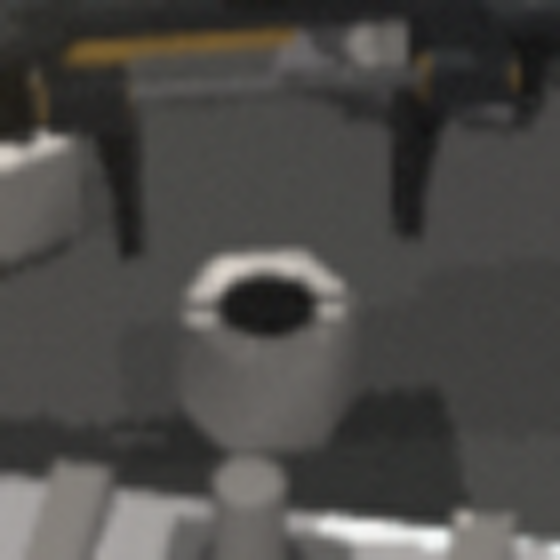

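```bash
python3 -m handwheel '{"translation":[[0,0,0.02],[0,0,0.04],[0,0,0.06],[0,0,0.06],[0,0,0.06]],"twist":[0,0,0,0,0],"claw":[0.087,0.087,0.087,0.087,0.087]}';python3 -m handwheel '{"translation":[[0,0,0],[0,0,0],[0,0,0],[0,0,0],[0,0,0]],"twist":[0,0,0,0,0],"claw":[0.03,0.03,0.03,0.03,0.03]}' 15;python3 -m handwheel '{"translation":[[0,0,0],[0,0,0],[0,0,0],[0,0,0],[0,0,0]],"twist":[0,0,0,0,0],"claw":[0.03,0.03,0.03,0.03,0.03]}';python3 -c "
from h import *
show()"
```

```text
time: 27.0
ee_pos: [0.534, -0.0906, 0.0175]
ee_rot: [0.993, 0.122, -0.001, -0.0]
contact_force: [-0.2, 0.9, -0.1]
finger_gap: 1.002
time: 27.42
ee_pos: [0.5354, -0.0912, 0.0188]
ee_rot: [0.993, 0.122, 0.001, 0.0]
contact_force: [-0.6, -0.5, 2.8]
finger_gap: 0.722
time: 27.83
ee_pos: [0.5354, -0.0912, 0.0187]
ee_rot: [0.993, 0.122, 0.001, 0.0]
contact_force: [0.3, 0.4, 5.2]
finger_gap: 0.726
t 27.83 p [ 0.5354 -0.0912  0.0187] a 13.99 F [0.3 0.4 5.2] gap 63.2 j7 -0.0
```

```bash
python3 -m handwheel '{"translation":[[0,0,0],[0,0,-0.03],[0,0,-0.06],[0,0,-0.1],[0,0,-0.12]],"twist":[0,0,0,0,0],"claw":[0.03,0.03,0.03,0.03,0.03]}' 40; python3 -c "
from h import *
show();goto(.5893,.2562,.138,-2.87)"
```

```text
time: 28.25
ee_pos: [0.5349, -0.0906, 0.1401]
ee_rot: [0.993, 0.122, 0.0, 0.0]
contact_force: [2.7, 0.1, -6.6]
finger_gap: 0.722
t 28.25 p [ 0.5349 -0.0906  0.1401] a 14.03 F [ 2.7  0.1 -6.6] gap 62.8 j7 0.12
shift [ 0.1369 -0.3232  0.0021] dist 0.351 twist 16.9 t 28.25
```

```bash
python3 -m handwheel '{"translation":[[0.014,-0.032,0],[0.027,-0.065,0],[0.041,-0.097,0],[0.055,-0.13,0],[0.068,-0.162,0]],"twist":[0,0,0,0,0],"claw":[0.03,0.03,0.03,0.03,0.03]}'; python3 -m handwheel '{"translation":[[0.014,-0.032,0],[0.027,-0.065,0],[0.041,-0.097,0],[0.055,-0.13,0],[0.0685,-0.1615,0]],"twist":[0,4,8,12,16.9],"claw":[0.03,0.03,0.03,0.03,0.03]}';python3 -m handwheel '{"translation":[[0,0,0],[0,0,0],[0,0,0.03],[0,0,0.05],[0,0,0.06]],"twist":[0,0,0,0,0],"claw":[0.03,0.03,0.03,0.03,0.03]}';python3 -m handwheel '{"translation":[[0,0,0],[0,0,0],[0,0,0],[0,0,0]],"twist":[0,0,0,0],"claw":[0.03,0.03,0.03,0.03]}'; python3 -c "
from h import *
show();goto(.5893,.2556,.0537,-2.87)"
```

```text
time: 28.67
ee_pos: [0.5599, 0.0835, 0.1361]
ee_rot: [0.993, 0.122, -0.002, 0.0]
contact_force: [0.8, -0.8, -7.2]
finger_gap: 0.722
time: 29.08
ee_pos: [0.5874, 0.2566, 0.1352]
ee_rot: [1.0, -0.027, -0.002, 0.001]
contact_force: [0.5, -0.4, -6.6]
finger_gap: 0.723
time: 29.5
ee_pos: [0.5866, 0.252, 0.0731]
ee_rot: [1.0, -0.026, -0.003, 0.003]
contact_force: [-0.0, -0.6, -7.8]
finger_gap: 0.722
time: 29.83
ee_pos: [0.5899, 0.2562, 0.0796]
ee_rot: [1.0, -0.026, 0.001, -0.001]
contact_force: [0.8, -0.6, -7.0]
finger_gap: 0.72
t 29.83 p [0.5899 0.2562 0.0796] a -2.93 F [ 0.8 -0.6 -7. ] gap 62.7 j7 -0.85
shift [-0.0007  0.0007  0.0259] dist 0.026 twist -0.06 t 29.83
```

```bash
python3 -m handwheel '{"translation":[[0,0,0.008],[0,0,0.015],[0,0,0.02],[0,0,0.0225],[0,0,0.0225]],"twist":[0,0,0,0,0],"claw":[0.03,0.03,0.03,0.03,0.03]}'; python3 -m handwheel '{"translation":[[0,0,0],[0,0,0],[0,0,0],[0,0,0.001],[0,0,0.002]],"twist":[0,0,0,0,0],"claw":[0.03,0.03,0.03,0.03,0.03]}'; python3 -c "
from h import *
show();goto(.5893,.2556,.0537,-2.87)"
```

```text
time: 30.25
ee_pos: [0.5884, 0.2556, 0.0545]
ee_rot: [1.0, -0.025, -0.001, 0.0]
contact_force: [0.9, -0.3, -6.4]
finger_gap: 0.722
time: 30.67
ee_pos: [0.5891, 0.256, 0.0538]
ee_rot: [1.0, -0.025, 0.0, -0.0]
contact_force: [-2.2, -0.8, 4.4]
finger_gap: 0.72
t 30.67 p [0.5891 0.256  0.0538] a -2.9 F [-2.2 -0.8  4.4] gap 62.6 j7 -0.87
shift [0.0002 0.0004 0.0001] dist 0.001 twist -0.03 t 30.67
```

Contact made; I'll release and move to nut B.

```bash
python3 -m handwheel '{"translation":[[0,0,0],[0,0,0],[0,0,0],[0,0,0],[0,0,0]],"twist":[0,0,0,0,0],"claw":[0.08,0.08,0.08,0.08,0.08]}'; python3 -m handwheel '{"translation":[[0,0,-0.03],[0,0,-0.06],[0,0,-0.09],[0,0,-0.11],[0,0,-0.11]],"twist":[0,0,0,0,0],"claw":[0.087,0.087,0.087,0.087,0.087]}'; python3 -c "
from obj import *
show();o=grabs('11');print(fit(o['top'][0],369,164,.045));goto(.6483,-.1843,.13,12.5)"
```

```text
time: 31.08
ee_pos: [0.5894, 0.2562, 0.0542]
ee_rot: [1.0, -0.025, 0.001, -0.0]
contact_force: [0.3, 0.9, 0.7]
finger_gap: 0.907
time: 31.5
ee_pos: [0.5913, 0.258, 0.1692]
ee_rot: [1.0, -0.025, 0.004, -0.002]
contact_force: [0.7, 0.5, 0.7]
finger_gap: 0.995
t 31.5 p [0.5913 0.258  0.1692] a -2.9 F [0.7 0.5 0.7] gap 86.6 j7 -0.81
(array([ 0.64821683, -0.18425335]), np.int64(13), np.float64(56.10766870483166), np.float64(62.65130242628309), 2684.401672859676)
shift [0.081  0.437  0.0344] dist 0.446 twist -15.4 t 31.6
```

View pics/side_11.png

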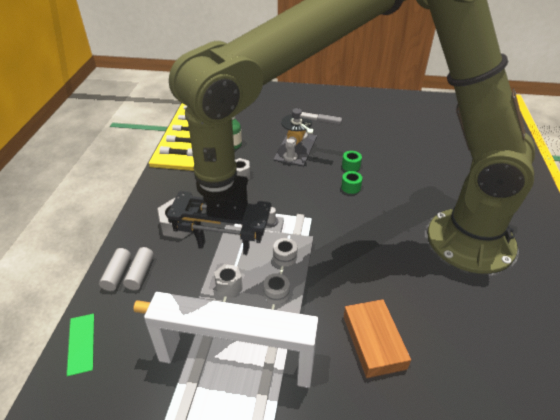

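```bash
python3 -m handwheel '{"translation":[[0.007,0.035,0],[0.013,0.07,0],[0.02,0.105,0],[0.026,0.14,0],[0.033,0.175,0]],"twist":[0,0,0,0,0],"claw":[0.087,0.087,0.087,0.087,0.087]}'; python3 -m handwheel '{"translation":[[0.007,0.035,0],[0.013,0.07,0],[0.02,0.105,0],[0.026,0.14,0],[0.033,0.175,0]],"twist":[0,0,0,0,0],"claw":[0.087,0.087,0.087,0.087,0.087]}'; python3 -m handwheel '{"translation":[[0.007,0.035,0],[0.014,0.07,0],[0.016,0.084,0],[0.016,0.084,0.03],[0.016,0.084,0.05]],"twist":[-5,-10,-15.4,-15.4,-15.4],"claw":[0.087,0.087,0.087,0.087,0.087]}';python3 -m handwheel '{"translation":[[0,0,0],[0,0,0],[0,0,0],[0,0,0]],"twist":[0,0,0,0],"claw":[0.087,0.087,0.087,0.087]}'; python3 -c "
from h import *
show();goto(.6482,-.1843,.018,12.5)"
```

```text
time: 32.02
ee_pos: [0.612, 0.0773, 0.1617]
ee_rot: [1.0, -0.025, -0.001, 0.0]
contact_force: [1.2, 0.9, 0.3]
finger_gap: 0.999
time: 32.43
ee_pos: [0.636, -0.0991, 0.1617]
ee_rot: [1.0, -0.025, -0.001, 0.0]
contact_force: [0.9, 0.6, -1.1]
finger_gap: 0.997
time: 32.85
ee_pos: [0.6478, -0.1841, 0.1105]
ee_rot: [0.994, 0.107, -0.001, -0.0]
contact_force: [-0.8, 1.1, -1.3]
finger_gap: 0.999
time: 33.18
ee_pos: [0.6497, -0.1812, 0.115]
ee_rot: [0.994, 0.109, 0.001, 0.0]
contact_force: [-0.1, -0.1, -0.1]
finger_gap: 1.0
t 33.18 p [ 0.6497 -0.1812  0.115 ] a 12.54 F [-0.1 -0.1 -0.1] gap 87.0 j7 0.12
shift [-0.0023  0.0026  0.097 ] dist 0.097 twist 0.04 t 33.18
```

```bash
python3 -m handwheel '{"translation":[[-0.002,0.002,0.025],[-0.002,0.002,0.05],[-0.002,0.002,0.075],[-0.002,0.002,0.097],[-0.002,0.002,0.097]],"twist":[0,0,0,0,0],"claw":[0.087,0.087,0.087,0.087,0.087]}'; python3 -m handwheel '{"translation":[[0,0,0],[0,0,0],[0,0,0],[0,0,0],[0,0,0]],"twist":[0,0,0,0,0],"claw":[0.087,0.03,0.03,0.03,0.03]}' 40;  python3 -m handwheel '{"translation":[[0,0,0],[0,0,0],[0,0,0],[0,0,0]],"twist":[0,0,0,0],"claw":[0.03,0.03,0.03,0.03]}' 40;  python3 -c "
from h import *
show()";python3 -m handwheel '{"translation":[[0,0,0],[0,0,-0.03],[0,0,-0.06],[0,0,-0.1],[0,0,-0.12]],"twist":[0,0,0,0,0],"claw":[0.03,0.03,0.03,0.03,0.03]}' 40; python3 -c "
from h import *
show();goto(.5837,.1462,.138,-2.87)"
```

```text
time: 33.6
ee_pos: [0.6448, -0.1838, 0.013]
ee_rot: [0.994, 0.109, -0.003, -0.001]
contact_force: [-1.1, -0.2, -0.4]
finger_gap: 0.999
time: 34.02
ee_pos: [0.6482, -0.1843, 0.0181]
ee_rot: [0.994, 0.109, 0.001, 0.001]
contact_force: [0.1, -0.1, 0.7]
finger_gap: 0.783
time: 34.35
ee_pos: [0.6483, -0.1842, 0.0177]
ee_rot: [0.994, 0.109, 0.001, 0.0]
contact_force: [-0.3, 0.2, 5.8]
finger_gap: 0.723
t 34.35 p [ 0.6483 -0.1842  0.0177] a 12.49 F [-0.3  0.2  5.8] gap 62.9 j7 0.07
time: 34.77
ee_pos: [0.6474, -0.184, 0.1387]
ee_rot: [0.994, 0.109, 0.0, 0.0]
contact_force: [2.8, 0.4, -4.0]
finger_gap: 0.725
t 34.77 p [ 0.6474 -0.184   0.1387] a 12.5 F [ 2.8  0.4 -4. ] gap 63.1 j7 0.13
shift [ 0.0093 -0.3362  0.0007] dist 0.336 twist 15.37 t 34.77
```

```bash
python3 -m handwheel '{"translation":[[0.001,-0.034,0],[0.002,-0.068,0],[0.003,-0.102,0],[0.004,-0.136,0],[0.005,-0.168,0]],"twist":[0,0,0,0,0],"claw":[0.03,0.03,0.03,0.03,0.03]}'; python3 -m handwheel '{"translation":[[0.001,-0.034,0],[0.002,-0.068,0],[0.003,-0.102,0],[0.004,-0.136,0],[0.0043,-0.168,0]],"twist":[0,4,8,12,15.4],"claw":[0.03,0.03,0.03,0.03,0.03]}';python3 -m handwheel '{"translation":[[0,0,0],[0,0,0],[0,0,0.03],[0,0,0.05],[0,0,0.06]],"twist":[0,0,0,0,0],"claw":[0.03,0.03,0.03,0.03,0.03]}';python3 -m handwheel '{"translation":[[0,0,0],[0,0,0],[0,0,0],[0,0,0]],"twist":[0,0,0,0],"claw":[0.03,0.03,0.03,0.03]}'; python3 -c "
from h import *
show();goto(.5837,.1462,.0527,-2.87)"
```

```text
time: 35.18
ee_pos: [0.6133, -0.0174, 0.1343]
ee_rot: [0.994, 0.109, -0.002, -0.0]
contact_force: [1.5, 0.1, -5.5]
finger_gap: 0.723
time: 35.6
ee_pos: [0.5813, 0.147, 0.1344]
ee_rot: [1.0, -0.027, -0.002, 0.001]
contact_force: [0.3, -0.6, -6.0]
finger_gap: 0.721
time: 36.02
ee_pos: [0.5811, 0.1428, 0.0721]
ee_rot: [1.0, -0.026, -0.003, 0.002]
contact_force: [-0.8, -0.4, -7.6]
finger_gap: 0.724
time: 36.35
ee_pos: [0.5847, 0.1462, 0.0779]
ee_rot: [1.0, -0.025, 0.001, -0.0]
contact_force: [0.2, 0.0, -4.1]
finger_gap: 0.719
t 36.35 p [0.5847 0.1462 0.0779] a -2.92 F [ 0.2  0.  -4.1] gap 62.6 j7 -0.67
shift [-0.0011  0.0001  0.0252] dist 0.025 twist -0.05 t 36.35
```

```bash
python3 -m handwheel '{"translation":[[-0.0005,0,0.008],[-0.0005,0,0.015],[-0.0005,0,0.02],[-0.0005,0,0.0225],[-0.0005,0,0.0225]],"twist":[0,0,0,0,0],"claw":[0.03,0.03,0.03,0.03,0.03]}'; python3 -m handwheel '{"translation":[[0,0,0],[0,0,0],[0,0,0],[0,0,0.001],[0,0,0.0015]],"twist":[0,0,0,0,0],"claw":[0.03,0.03,0.03,0.03,0.03]}'; python3 -c "
from h import *
show();goto(.5837,.1462,.0527,-2.87)"
```

```text
time: 36.77
ee_pos: [0.5827, 0.1459, 0.0533]
ee_rot: [1.0, -0.025, -0.001, 0.0]
contact_force: [0.0, 0.3, -6.6]
finger_gap: 0.723
time: 37.18
ee_pos: [0.5833, 0.146, 0.0527]
ee_rot: [1.0, -0.025, 0.0, 0.0]
contact_force: [-1.7, -0.6, -0.5]
finger_gap: 0.72
t 37.18 p [0.5833 0.146  0.0527] a -2.91 F [-1.7 -0.6 -0.5] gap 62.6 j7 -0.69
shift [ 0.0003 -0.0002  0.    ] dist 0.0 twist -0.04 t 37.18
```

```bash
python3 -m handwheel '{"translation":[[0,0,0],[0,0,0],[0,0,0],[0,0,0],[0,0,0]],"twist":[0,0,0,0,0],"claw":[0.08,0.08,0.08,0.08,0.08]}'; python3 -m handwheel '{"translation":[[0,0,-0.03],[0,0,-0.06],[0,0,-0.09],[0,0,-0.11],[0,0,-0.11]],"twist":[0,0,0,0,0],"claw":[0.08,0.08,0.08,0.05,0.03]}'; python3 -m handwheel '{"translation":[[-0.01,0.035,0],[-0.02,0.07,0],[-0.03,0.105,0],[-0.04,0.14,0],[-0.05,0.18,0]],"twist":[0,0,0,0,0],"claw":[0.01,0,0,0,0]}'; python3 -m handwheel '{"translation":[[0,0.035,0],[0,0.07,0],[0,0.1,0],[0,0.1,0],[0,0.1,0]],"twist":[0,0,0,0,0],"claw":[0,0,0,0,0]}'; python3 -c "
from h import *
show();grabs('12')"
```

```text
time: 37.6
ee_pos: [0.5837, 0.1462, 0.0531]
ee_rot: [1.0, -0.025, 0.001, -0.0]
contact_force: [0.1, 0.1, 0.6]
finger_gap: 0.907
time: 38.02
ee_pos: [0.5859, 0.1475, 0.1677]
ee_rot: [1.0, -0.025, 0.004, -0.001]
contact_force: [0.7, 0.8, 0.2]
finger_gap: 0.84
time: 38.43
ee_pos: [0.5232, -0.0316, 0.162]
ee_rot: [1.0, -0.024, -0.0, -0.0]
contact_force: [0.5, -0.6, -0.4]
finger_gap: 0.478
time: 38.85
ee_pos: [0.5184, -0.1334, 0.1619]
ee_rot: [1.0, -0.028, -0.0, -0.0]
contact_force: [-0.4, 0.3, -0.7]
finger_gap: 0.096
t 38.85 p [ 0.5184 -0.1334  0.1619] a -3.18 F [-0.4  0.3 -0.7] gap 8.4 j7 -0.02
```

View pics/top_12.png

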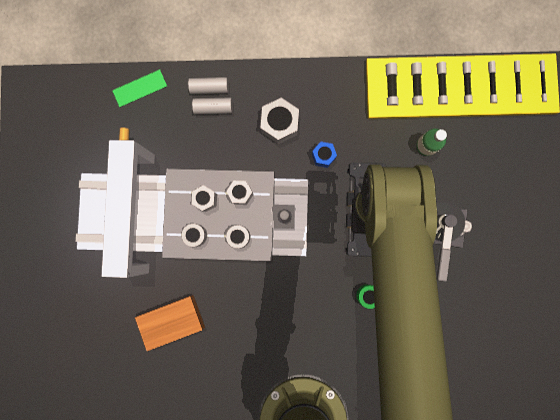

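```bash
python3 - <<'E'
from obj import *
im=cv2.imread('pics/top_12.png')
C=np.array([.5315,.204]);a=np.radians(-2.876);ex=np.array([np.cos(a),np.sin(a)]);ey=np.array([-np.sin(a),np.cos(a)])
for u,v,z in((203,198,.08),(239,192,.08),(193,235,.075),(237,236,.075)):
    # pixel centre: use centroid fit with brightness threshold relative
    c,f,mn,mx,ar=fit(im,u,v,z,14); q=c-C; print(c,f,mn,mx,'tray xy mm',1000*np.round([q@ex,q@ey],4))
E
```

```text
[0.57149532 0.23758207] 59 82.84550745773235 85.72827027760911 tray xy mm [38.3 35.5]
[0.58159879 0.14519617] 29 89.13051107949597 92.30811583796167 tray xy mm [ 53.  -56.2]
[0.47796972 0.26096991] 59 88.86502605754208 92.09466520801175 tray xy mm [-56.3  54.2]
[0.47322178 0.15221547] 59 88.66056003789522 91.7976338603974 tray xy mm [-55.6 -54.6]
```

```bash
sed -i 's/def fit(im,u,v,z,w=17)/def fit(im,u,v,z,w=17,th0=135)/; s/g>135/g>th0/' obj.py; cat > tr.py <<'E'
from obj import *
C=np.array([.5315,.204]);a=np.radians(-2.876);ex=np.array([np.cos(a),np.sin(a)]);ey=np.array([-np.sin(a),np.cos(a)])
E
python3 - <<'E'
from tr import *
im=cv2.imread('pics/top_12.png')
print(im[215,200:230:5].min(1), im[190,190:210].min(1))
for u,v,z in((203,198,.08),(239,192,.08),(193,235,.075),(237,236,.075)):
  for th in(185,200):
    c,f,mn,mx,ar=fit(im,u,v,z,14,th); q=c-C; print(th,c,f,mn,mx,'tray xy mm',1000*np.round([q@ex,q@ey],4))
cv2.imwrite('pics/tr12.png',cv2.resize(im[160:270,155:310],None,fx=5,fy=5,interpolation=cv2.INTER_CUBIC))
E
```

```text
[157 155 159 159 154 156] [166 163 156 177 184 217 219 219 219 217 190 184 183 183 187 211 217 220
 219 218]
185 [0.57021537 0.23594519] 28 55.31498719002409 61.70987576529229 tray xy mm [37.1 33.8]
200 [0.57000069 0.23581494] 28 54.006199607233235 60.319137151353885 tray xy mm [36.9 33.7]
185 [0.58343547 0.14595451] 57 55.47712293353379 61.71410400752982 tray xy mm [ 54.8 -55.4]
200 [0.58330098 0.14587743] 57 54.17094217094513 60.49318605328056 tray xy mm [ 54.7 -55.5]
185 [0.47852799 0.26229444] 29 54.73358849507625 55.35783585809537 tray xy mm [-55.8  55.6]
200 [0.47866153 0.26211456] 30 53.47317834755563 54.10495368638715 tray xy mm [-55.7  55.4]
185 [0.47247406 0.15198149] 4 54.83397085762775 55.48636152718884 tray xy mm [-56.3 -54.9]
200 [0.47248728 0.15185121] 2 53.84193033309649 54.29540504052317 tray xy mm [-56.3 -55. ]
```

View pics/tr12.png

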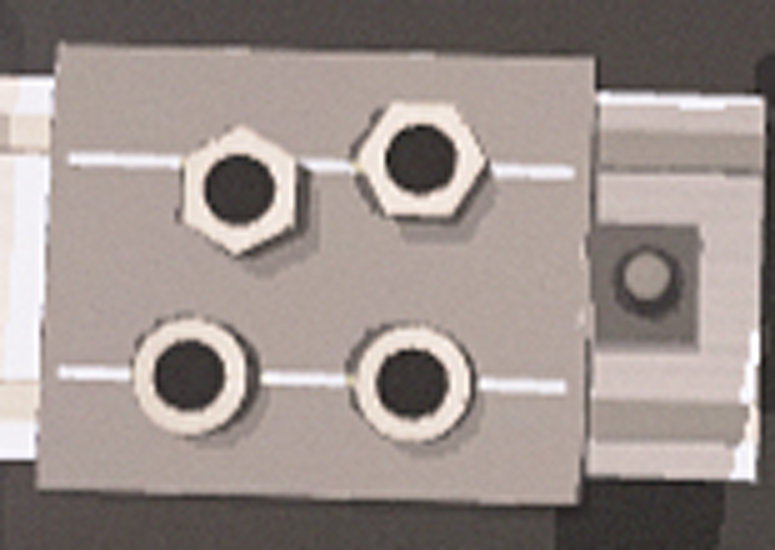

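```bash
python3 -c "
from h import *
goto(.570,.2358,.162,-2.87)"
```

```text
shift [ 0.0328 -0.3678  0.0005] dist 0.369 twist 0.02 t 38.95
```

```bash
python3 -m handwheel '{"translation":[[0.003,-0.035,0],[0.006,-0.07,0],[0.009,-0.105,0],[0.012,-0.14,0],[0.015,-0.175,0]],"twist":[0,0,0,0,0],"claw":[0.078,0.078,0.078,0.078,0.078]}' 40; python3 -m handwheel '{"translation":[[0.003,-0.035,0],[0.006,-0.07,0],[0.009,-0.105,0],[0.012,-0.14,0],[0.0178,-0.175,0]],"twist":[0,0,0,0,0],"claw":[0.078,0.078,0.078,0.078,0.078]}'; python3 -m handwheel '{"translation":[[0,-0.0178,0],[0,-0.0178,0],[0,-0.0178,0.03],[0,-0.0178,0.05],[0,-0.0178,0.05]],"twist":[0,0,0,0,0],"claw":[0.078,0.078,0.078,0.078,0.078]}'; python3 -m handwheel '{"translation":[[0,0,0],[0,0,0],[0,0,0],[0,0,0]],"twist":[0,0,0,0],"claw":[0.078,0.078,0.078,0.078]}'; python3 -c "
from h import *
show();goto(.570,.2358,.053,-2.87);grabs('13')"
```

```text
time: 39.37
ee_pos: [0.5425, 0.0466, 0.1627]
ee_rot: [1.0, -0.024, 0.0, 0.0]
contact_force: [0.6, -0.3, -0.2]
finger_gap: 0.329
time: 39.78
ee_pos: [0.5681, 0.2208, 0.1626]
ee_rot: [1.0, -0.023, -0.0, -0.0]
contact_force: [1.4, -0.3, 0.9]
finger_gap: 0.71
time: 40.2
ee_pos: [0.5673, 0.2336, 0.1084]
ee_rot: [1.0, -0.024, -0.003, 0.002]
contact_force: [-0.8, -0.4, -0.6]
finger_gap: 0.891
time: 40.53
ee_pos: [0.5712, 0.2349, 0.1141]
ee_rot: [1.0, -0.025, 0.001, -0.0]
contact_force: [-0.3, -0.9, -0.6]
finger_gap: 0.897
t 40.53 p [0.5712 0.2349 0.1141] a -2.91 F [-0.3 -0.9 -0.6] gap 78.0 j7 -0.81
shift [-0.0014 -0.0008  0.0611] dist 0.061 twist -0.04 t 40.53
```

View pics/side_13.png

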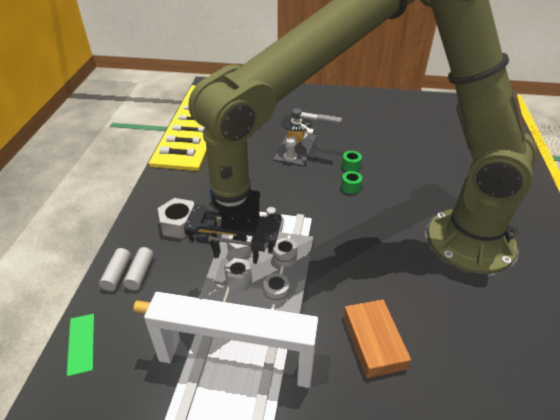

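```bash
python3 -m handwheel '{"translation":[[-0.001,-0.001,0.02],[-0.001,-0.001,0.04],[-0.001,-0.001,0.055],[-0.001,-0.001,0.06],[-0.001,-0.001,0.06]],"twist":[0,0,0,0,0],"claw":[0.078,0.078,0.078,0.078,0.078]}'; python3 -m handwheel '{"translation":[[0,0,0],[0,0,0],[0,0,0],[0,0,0],[0,0,0]],"twist":[0,0,0,0,0],"claw":[0.078,0.03,0.03,0.03,0.03]}' 40;  python3 -m handwheel '{"translation":[[0,0,0],[0,0,0],[0,0,0],[0,0,0]],"twist":[0,0,0,0],"claw":[0.03,0.03,0.03,0.03]}' 40;  python3 -c "
from h import *
show()"
```

```text
time: 41.05
ee_pos: [0.5687, 0.2351, 0.0512]
ee_rot: [1.0, -0.025, -0.001, 0.0]
contact_force: [0.6, -0.7, -0.0]
finger_gap: 0.891
time: 41.47
ee_pos: [0.5702, 0.2359, 0.0534]
ee_rot: [1.0, -0.025, 0.001, -0.0]
contact_force: [-0.2, 0.4, 1.4]
finger_gap: 0.718
time: 41.8
ee_pos: [0.5702, 0.2358, 0.0533]
ee_rot: [1.0, -0.025, 0.001, -0.0]
contact_force: [1.1, -0.2, 5.2]
finger_gap: 0.721
t 41.8 p [0.5702 0.2358 0.0533] a -2.91 F [ 1.1 -0.2  5.2] gap 62.7 j7 -0.85
```

```bash
python3 -m handwheel '{"translation":[[0,0,-0.015],[0,0,-0.03],[0.009,-0.01,-0.03],[0.018,-0.0213,-0.03],[0.018,-0.0213,-0.03]],"twist":[0,0,0,0,0],"claw":[0.03,0.03,0.03,0.03,0.03]}' 40; python3 -m handwheel '{"translation":[[0,0,0],[0,0,0.01],[0,0,0.02],[0,0,0.025],[0,0,0.0275]],"twist":[0,0,0,0,0],"claw":[0.03,0.03,0.03,0.03,0.03]}'; python3 -m handwheel '{"translation":[[0,0,0],[0,0,0],[0,0,0],[0,0,0]],"twist":[0,0,0,0],"claw":[0.03,0.03,0.03,0.03]}';  python3 -c "
from h import *
show();goto(.5893,.2562,.0533,-2.87)"
```

```text
time: 42.22
ee_pos: [0.5896, 0.2581, 0.0834]
ee_rot: [1.0, -0.025, 0.001, -0.001]
contact_force: [-0.5, 0.3, -6.9]
finger_gap: 0.724
time: 42.63
ee_pos: [0.587, 0.2544, 0.0535]
ee_rot: [1.0, -0.026, -0.002, 0.001]
contact_force: [-5.1, -3.8, 5.3]
finger_gap: 0.723
time: 42.97
ee_pos: [0.5888, 0.2561, 0.0551]
ee_rot: [1.0, -0.025, 0.0, -0.0]
contact_force: [0.2, 0.4, -7.1]
finger_gap: 0.719
t 42.97 p [0.5888 0.2561 0.0551] a -2.9 F [ 0.2  0.4 -7.1] gap 62.6 j7 -0.87
shift [ 0.0005 -0.0001  0.0018] dist 0.002 twist -0.03 t 42.97
```

```bash
python3 -m handwheel '{"translation":[[0.0005,0,0.0005],[0.0005,0,0.001],[0.0005,0,0.0015],[0.0005,0,0.0015],[0.0005,0,0.0015]],"twist":[0,0,0,0,0],"claw":[0.03,0.03,0.03,0.03,0.03]}';python3 -c "
from h import *
show()"; python3 -m handwheel '{"translation":[[0,0,0],[0,0,0],[0,0,0],[0,0,0],[0,0,0]],"twist":[0,0,0,0,0],"claw":[0.08,0.08,0.08,0.08,0.08]}'; python3 -m handwheel '{"translation":[[0,0,-0.03],[0,0,-0.06],[0,0,-0.09],[0,0,-0.11],[0,0,-0.11]],"twist":[0,0,0,0,0],"claw":[0.08,0.08,0.08,0.05,0.03]}'; python3 -m handwheel '{"translation":[[-0.01,0.035,0],[-0.02,0.07,0],[-0.03,0.105,0],[-0.04,0.14,0],[-0.045,0.18,0]],"twist":[0,0,0,0,0],"claw":[0.01,0,0,0,0]}'; python3 -m handwheel '{"translation":[[0,0.035,0],[0,0.07,0],[0,0.1,0],[0,0.1,0],[0,0.1,0]],"twist":[0,0,0,0,0],"claw":[0,0,0,0,0]}'; python3 -c "
from h import *
show();goto(.5188,-.005,.16,-2.87)
from tr import *
o=grabs('14');im=o['top'][0]
for u,v,z in((195,191,.08),(239,192,.08),(193,235,.075),(237,236,.075)):
    c,f,mn,mx,ar=fit(im,u,v,z,14,185); q=c-C; print(c,f,mn,mx,'tray xy mm',1000*np.round([q@ex,q@ey],4))
"
```

```text
time: 43.38
ee_pos: [0.5891, 0.2559, 0.0535]
ee_rot: [1.0, -0.025, -0.0, 0.0]
contact_force: [-0.6, 0.2, -8.3]
finger_gap: 0.721
t 43.38 p [0.5891 0.2559 0.0535] a -2.9 F [-0.6  0.2 -8.3] gap 62.7 j7 -0.87
time: 43.8
ee_pos: [0.5896, 0.2563, 0.0543]
ee_rot: [1.0, -0.025, 0.001, -0.0]
contact_force: [0.3, -0.7, -0.6]
finger_gap: 0.905
time: 44.22
ee_pos: [0.5914, 0.258, 0.1692]
ee_rot: [1.0, -0.025, 0.004, -0.002]
contact_force: [0.7, -0.2, 0.6]
finger_gap: 0.839
time: 44.63
ee_pos: [0.5333, 0.0783, 0.1629]
ee_rot: [1.0, -0.024, -0.001, 0.0]
contact_force: [0.8, -0.9, 0.6]
finger_gap: 0.478
time: 45.05
ee_pos: [0.5297, -0.024, 0.1631]
ee_rot: [1.0, -0.028, -0.0, 0.0]
contact_force: [0.2, 1.0, -0.1]
finger_gap: 0.093
t 45.05 p [ 0.5297 -0.024   0.1631] a -3.19 F [ 0.2  1.  -0.1] gap 8.1 j7 -0.24
shift [-0.0119 -0.0184  0.0031] dist 0.022 twist -0.32 t 45.05
[0.58909279 0.2558147 ] 28 54.91933012254225 61.18259307827552 tray xy mm [54.9 54.6]
[0.58189213 0.16470749] 2 38.75452727547705 39.9151910630278 tray xy mm [ 52.3 -36.7]
[0.47857766 0.26249177] 28 54.3448948917003 55.12343967279143 tray xy mm [-55.8  55.8]
[0.47210456 0.15775743] 33 49.946925863916555 50.97805786989733 tray xy mm [-57.  -49.2]
```

View pics/top_14.png

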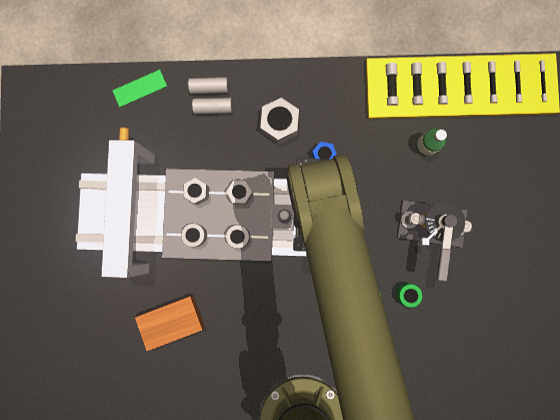

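```bash
python3 -m handwheel '{"translation":[[-0.011,-0.008,0],[-0.011,-0.008,0],[-0.011,-0.008,0.03],[-0.011,-0.008,0.06],[-0.011,-0.008,0.09]],"twist":[0,0,0,0,0],"claw":[0,0,0,0,0]}' ;python3 -m handwheel '{"translation":[[0,0,0],[0,0,0],[0,0,0],[0,0,0]],"twist":[0,0,0,0],"claw":[0,0,0,0]}'; python3 -c "
from h import *
show();goto(.5187,-.011,.050,-2.87)"
```

```text
time: 45.57
ee_pos: [0.5203, -0.0117, 0.073]
ee_rot: [1.0, -0.024, 0.001, 0.0]
contact_force: [0.9, -0.8, -1.2]
finger_gap: 0.005
time: 45.9
ee_pos: [0.5211, -0.0123, 0.0756]
ee_rot: [1.0, -0.025, 0.002, 0.0]
contact_force: [0.3, 0.0, 0.3]
finger_gap: 0.001
t 45.9 p [ 0.5211 -0.0123  0.0756] a -2.85 F [0.3 0.  0.3] gap 0.1 j7 -0.33
shift [-0.0026 -0.0012  0.0256] dist 0.026 twist 0.02 t 45.9
```

```bash
python3 -m handwheel '{"translation":[[-0.0025,-0.001,0.01],[-0.0025,-0.001,0.02],[-0.0025,-0.001,0.0255],[-0.0025,-0.001,0.0255],[-0.0025,-0.001,0.0255]],"twist":[0,0,0,0,0],"claw":[0,0,0,0,0]}' ;python3 -m handwheel '{"translation":[[0,-0.005,0],[0,-0.01,0],[0,-0.016,0],[0,-0.023,0],[0,-0.03,0]],"twist":[0,0,0,0,0],"claw":[0,0,0,0,0]}'; python3 -c "
from h import *
show();grabs('15')"
```

```text
time: 46.32
ee_pos: [0.5165, -0.0117, 0.0475]
ee_rot: [1.0, -0.025, -0.001, -0.0]
contact_force: [0.5, 0.1, 0.0]
finger_gap: 0.006
time: 46.73
ee_pos: [0.5186, 0.0172, 0.0483]
ee_rot: [1.0, -0.025, 0.0, 0.002]
contact_force: [-0.6, -6.0, 3.1]
finger_gap: 0.003
t 46.73 p [0.5186 0.0172 0.0483] a -2.91 F [-0.6 -6.   3.1] gap 0.3 j7 -0.43
```

View pics/side_15.png

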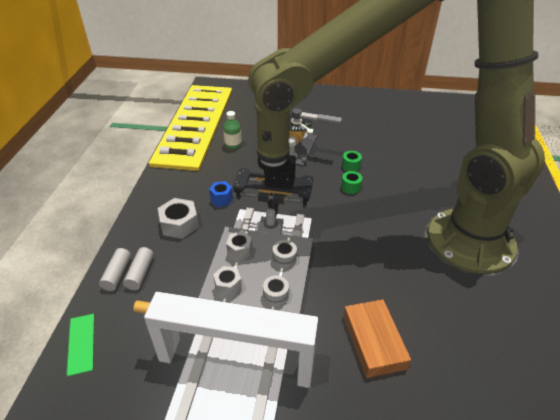

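```bash
python3 -m handwheel '{"translation":[[0,-0.009,0],[0,-0.018,0],[0,-0.028,0],[0,-0.038,0],[0,-0.048,0]],"twist":[0,0,0,0,0],"claw":[0,0,0,0,0]}'; python3 -m handwheel '{"translation":[[0,-0.01,0],[0,-0.02,0],[0,-0.03,0],[0,-0.04,0],[0,-0.05,0]],"twist":[0,0,0,0,0],"claw":[0,0,0,0,0]}'; python3 -m handwheel '{"translation":[[0,-0.01,0],[0,-0.02,0],[0,-0.03,0],[0,-0.04,0],[0,-0.05,0]],"twist":[0,0,0,0,0],"claw":[0,0,0,0,0]}'; python3 -m handwheel '{"translation":[[0,-0.01,0],[0,-0.02,0],[0,-0.03,0],[0,-0.038,0],[0,-0.046,0]],"twist":[0,0,0,0,0],"claw":[0,0,0,0,0]}'; python3 -c "
from h import *
show();grabs('16')"
```

```text
time: 47.25
ee_pos: [0.5209, 0.0644, 0.048]
ee_rot: [1.0, -0.026, -0.0, 0.002]
contact_force: [-0.8, -5.6, 2.4]
finger_gap: 0.005
time: 47.67
ee_pos: [0.5234, 0.1144, 0.048]
ee_rot: [1.0, -0.026, -0.0, 0.002]
contact_force: [-0.6, -4.7, 3.7]
finger_gap: 0.006
time: 48.08
ee_pos: [0.5259, 0.1644, 0.048]
ee_rot: [1.0, -0.026, -0.0, 0.002]
contact_force: [-1.2, -4.4, 3.2]
finger_gap: 0.004
time: 48.5
ee_pos: [0.5284, 0.2112, 0.048]
ee_rot: [1.0, -0.026, -0.0, 0.001]
contact_force: [-0.4, -5.0, 3.1]
finger_gap: 0.005
t 48.5 p [0.5284 0.2112 0.048 ] a -2.95 F [-0.4 -5.   3.1] gap 0.4 j7 -0.83
```

View pics/side_16.png

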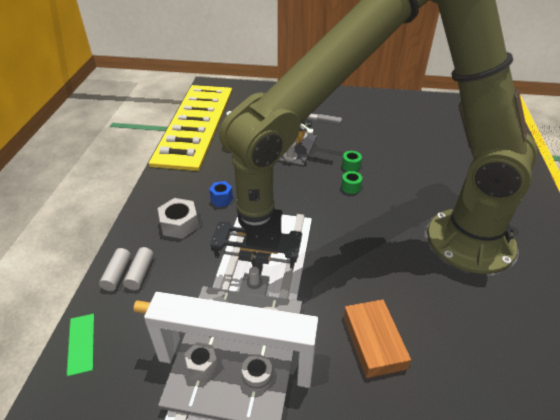

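```bash
python3 -m handwheel '{"translation":[[0,-0.008,0],[0,-0.015,0],[0,-0.022,0],[0,-0.028,0],[0,-0.034,0]],"twist":[0,0,0,0,0],"claw":[0,0,0,0,0]}'; for i in 1 2 3; do python3 -m handwheel '{"translation":[[0,-0.002,0],[0,-0.004,0]],"twist":[0,0],"claw":[0,0]}'; done
```

```text
time: 49.02
ee_pos: [0.5306, 0.2256, 0.0466]
ee_rot: [0.999, -0.031, -0.003, 0.018]
contact_force: [-8.9, -49.2, 26.8]
finger_gap: 0.004
time: 49.18
ee_pos: [0.5308, 0.2255, 0.0464]
ee_rot: [0.999, -0.032, -0.004, 0.02]
contact_force: [-11.1, -50.1, 29.3]
finger_gap: 0.007
time: 49.35
ee_pos: [0.5309, 0.2255, 0.0463]
ee_rot: [0.999, -0.033, -0.005, 0.024]
contact_force: [-13.8, -57.5, 34.2]
finger_gap: 0.007
time: 49.52
ee_pos: [0.5309, 0.2254, 0.0463]
ee_rot: [0.999, -0.034, -0.006, 0.027]
contact_force: [-18.2, -65.1, 41.4]
finger_gap: 0.002
```

```bash
python3 -m handwheel '{"translation":[[0,0.01,0],[0,0.025,0],[0,0.035,0],[0,0.04,0],[0,0.045,0]],"twist":[0,0,0,0,0],"claw":[0,0,0,0,0]}'; python3 -c "
from h import *
show();o=grabs('17')
cv2.imwrite('pics/s17.png',cv2.resize(o['side'][0][200:420,130:340],None,fx=3.6,fy=2.7,interpolation=cv2.INTER_CUBIC))"
```

```text
time: 49.93
ee_pos: [0.528, 0.2144, 0.0482]
ee_rot: [1.0, -0.025, 0.0, -0.001]
contact_force: [-0.8, 0.5, 0.8]
finger_gap: 0.005
t 49.93 p [0.528  0.2144 0.0482] a -2.83 F [-0.8  0.5  0.8] gap 0.4 j7 -0.83
```

View pics/s17.png

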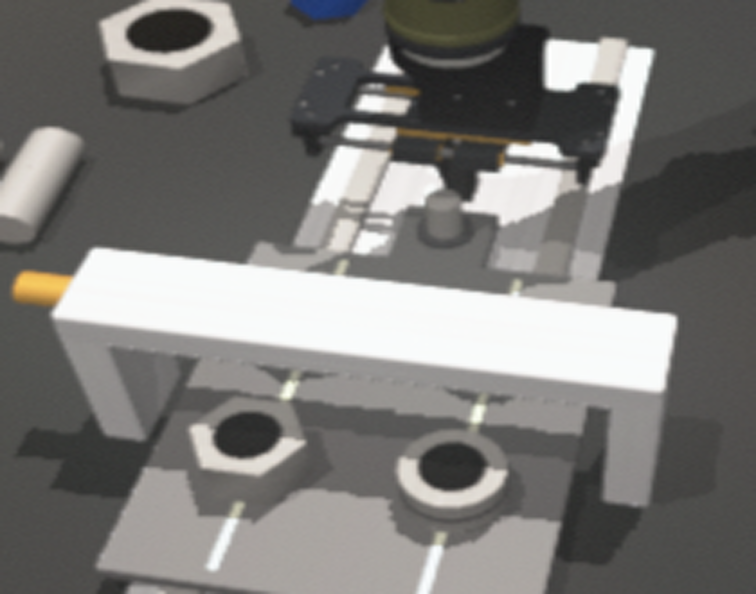

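View pics/top_17.png

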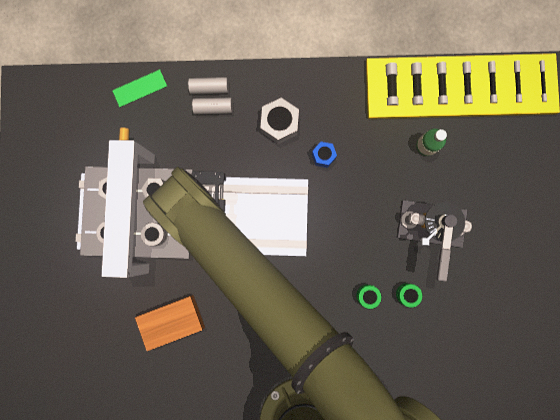

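```bash
python3 - <<'E'
from tr import *
p=px2w('side',253.1,273.5,.08);print('post',p, 'expected start post proj in side', w2px('side',[.5209,.034,.08]), (p[:2]-C)@ey)
im=cv2.imread('pics/top_17.png').astype(np.float32).min(2)
for off in(-.08,0,.08):
    s=np.arange(.28,.42,.001);v=[]
    for t in s:
        u=w2px('top',[*(C+off*ex+t*ey),.035]); v.append(cv2.getRectSubPix(im,(1,1),tuple(map(float,u)))[0,0])
    g=np.gradient(cv2.GaussianBlur(np.array(v,np.float32),(1,7),0)[:,0]); i=np.argsort(-abs(g))[:6]; print(off,[(round(s[k],3),round(float(g[k]),1)) for k in i])
im=cv2.imread('pics/top_17.png');cv2.imwrite('pics/t17.png',cv2.resize(im[150:275,65:240],None,fx=4.4,fy=4.4,interpolation=cv2.INTER_CUBIC))
E
```

```text
post [0.53192732 0.2487477  0.08      ] expected start post proj in side [271.52817144 208.61312   ] 0.04471277768394715
-0.08 [(np.float64(0.364), -17.6), (np.float64(0.365), -17.2), (np.float64(0.363), -16.7), (np.float64(0.366), -15.4), (np.float64(0.362), -14.5), (np.float64(0.367), -12.2)]
0 [(np.float64(0.361), -33.7), (np.float64(0.362), -30.5), (np.float64(0.36), -28.6), (np.float64(0.363), -21.1), (np.float64(0.359), -19.0), (np.float64(0.294), -18.2)]
0.08 [(np.float64(0.361), -32.5), (np.float64(0.362), -28.4), (np.float64(0.36), -27.8), (np.float64(0.363), -19.6), (np.float64(0.352), 17.1), (np.float64(0.359), -17.1)]
```

View pics/t17.png

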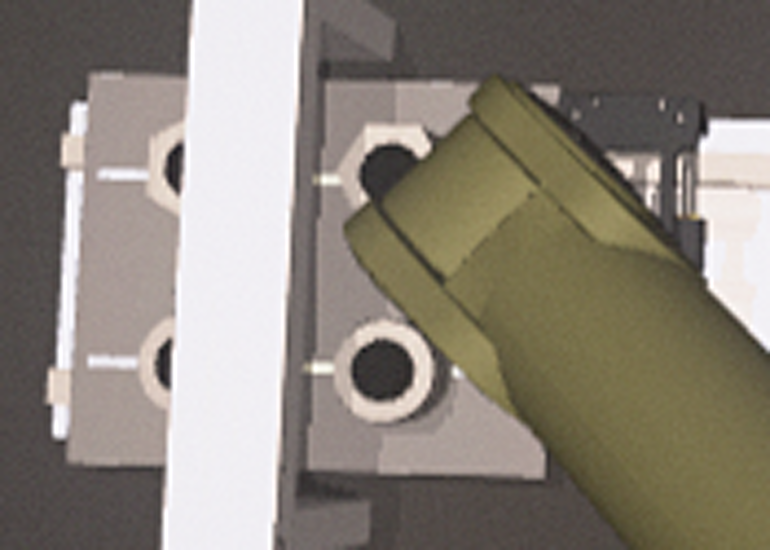

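```bash
python3 - <<'E'
from tr import *
for u in (188,305,167,290): pass
f=lambda x,y,z:px2w('top',65+(x+.5)/4.4-.5,150+(y+.5)/4.4-.5,z)[:2]
for x,y,z,n in((190,100,.162,'man L'),(303,100,.162,'man R'),(88,80,.035,'tray L far'),(68,460,.035,'tray L near'),(561,90,.035,'tray R far'),(545,470,.035,'tray R near'),(76,105,.02,'bed L'),(707,130,.02,''),(382,370,.075,'ring')):
    P=f(x,y,z); print(n,P,(P-C)@ey,(P-C)@ex)
s=get_state();print(s['joint_pos'])
E
```

```text
man L [0.62400287 0.43849639] 0.2388423250956452 0.08062059679379578
man R [0.62263451 0.37901767] 0.17936986267747485 0.08223828017257914
tray L far [0.65896658 0.54991833] 0.351878211881052 0.109949714826796
tray L near [0.43603125 0.55955396] 0.3503160163667087 -0.11318827563842958
tray R far [0.64657033 0.27048908] 0.0721789439525697 0.11158933179827121
tray R near [0.42458372 0.28135086] 0.07188894878565953 -0.11066266514489116
bed L [0.64680895 0.56377721] 0.36510963785956746 0.09711203896128068
 [0.62319623 0.18700502] -0.012372755275235235 0.09243344890732205
ring [0.48323153 0.36400147] 0.15737809502132347 -0.05623568180773263
[ 0.37507894  0.49123464 -0.98203387  1.81803671  0.45961227  1.08087468
 -0.82577482]
```

```bash
python3 -m handwheel '{"translation":[[0,0.01,-0.03],[0,0.01,-0.06],[0,0.01,-0.1],[0,0.01,-0.14],[0,0.01,-0.18]],"twist":[0,0,0,0,0],"claw":[0,0,0,0,0]}'; python3 -m handwheel '{"translation":[[-0.006,0.035,0],[-0.012,0.07,0],[-0.019,0.105,0],[-0.025,0.14,0],[-0.032,0.175,0]],"twist":[0,0,0,0,0],"claw":[0,0,0,0,0]}';python3 -m handwheel '{"translation":[[-0.006,0.035,0],[-0.012,0.07,0],[-0.019,0.105,0],[-0.025,0.14,0],[-0.032,0.175,0]],"twist":[0,0,0,0,0],"claw":[0.03,0.06,0.06,0.06,0.06]}';python3 -c "
from h import *
show();goto(.398,-.333,.2214,80.5);grabs('18')"
```

```text
time: 50.45
ee_pos: [0.5269, 0.2051, 0.2299]
ee_rot: [1.0, -0.024, -0.0, -0.001]
contact_force: [1.3, 0.1, 0.2]
finger_gap: 0.007
time: 50.87
ee_pos: [0.4868, 0.0304, 0.2281]
ee_rot: [1.0, -0.024, 0.001, -0.0]
contact_force: [-0.3, -0.9, -0.6]
finger_gap: 0.008
time: 51.28
ee_pos: [0.4465, -0.1433, 0.2283]
ee_rot: [1.0, -0.024, 0.001, 0.0]
contact_force: [0.8, -0.1, 0.3]
finger_gap: 0.298
t 51.28 p [ 0.4465 -0.1433  0.2283] a -2.72 F [ 0.8 -0.1  0.3] gap 25.9 j7 0.26
shift [-0.0395  0.1918  0.0069] dist 0.196 twist -83.22 t 51.28
```

View pics/top_18.png

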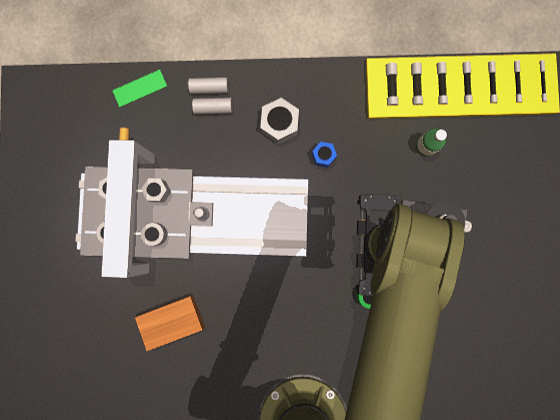

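View pics/side_18.png

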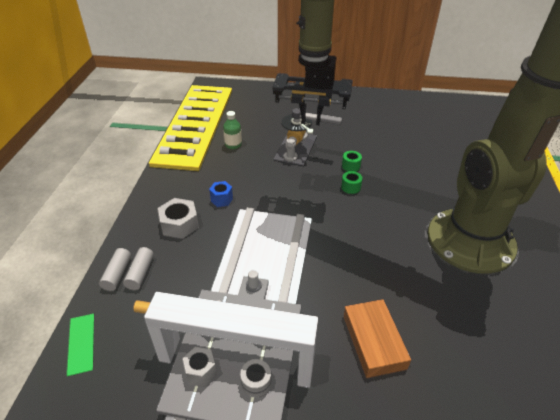

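```bash
python3 -m handwheel '{"translation":[[-0.008,0.035,0],[-0.015,0.07,0],[-0.022,0.105,0],[-0.029,0.14,0],[-0.036,0.175,0]],"twist":[-7,-14,-21,-28,-35],"claw":[0.06,0.06,0.06,0.06,0.06]}';python3 -m handwheel '{"translation":[[0,0,0],[0,0,0],[0,0,0],[0,0,0],[0,0,0]],"twist":[-7,-14,-21,-28,-35],"claw":[0.06,0.06,0.06,0.06,0.06]}';python3 -m handwheel '{"translation":[[0,0,0],[0,0,0],[0,0,0],[0,0,0],[0,0,0]],"twist":[-7,-13.2,-13.2,-13.2,-13.2],"claw":[0.06,0.06,0.06,0.06,0.06]}';python3 -c "
from h import *
show();goto(.398,-.333,.2214,80.5)"
```

```text
time: 51.8
ee_pos: [0.4025, -0.3161, 0.2281]
ee_rot: [0.96, 0.281, 0.0, 0.0]
contact_force: [-0.3, -0.2, 1.0]
finger_gap: 0.672
time: 52.22
ee_pos: [0.4031, -0.3145, 0.2279]
ee_rot: [0.831, 0.557, 0.001, -0.0]
contact_force: [0.2, -0.3, 0.3]
finger_gap: 0.691
time: 52.63
ee_pos: [0.4022, -0.3154, 0.228]
ee_rot: [0.765, 0.644, 0.0, 0.0]
contact_force: [-0.4, 0.6, 0.1]
finger_gap: 0.689
t 52.63 p [ 0.4022 -0.3154  0.228 ] a 80.24 F [-0.4  0.6  0.1] gap 59.9 j7 1.99
shift [-0.018  -0.0011  0.0066] dist 0.019 twist -0.26 t 52.63
```

```bash
python3 -m handwheel '{"translation":[[-0.018,-0.001,0],[-0.018,-0.001,0],[-0.018,-0.001,0.03],[-0.018,-0.001,0.06],[-0.018,-0.001,0.07]],"twist":[0,0,0,0,0],"claw":[0.06,0.06,0.06,0.06,0.06]}';python3 -m handwheel '{"translation":[[0,0,0.01],[0,0,0.025],[0,0,0.04],[0,0,0.047],[0,0,0.047]],"twist":[0,0,0,0,0],"claw":[0.06,0.06,0.06,0.06,0.06]}';python3 -m handwheel '{"translation":[[0,0,0],[0,0,0],[0,0,0]],"twist":[0,0,0],"claw":[0.06,0.06,0.06]}';python3 -c "
from h import *
show();goto(.398,-.333,.111,80.5)"
```

```text
time: 53.05
ee_pos: [0.3951, -0.3328, 0.1543]
ee_rot: [0.765, 0.644, -0.0, -0.003]
contact_force: [-2.1, -0.0, -0.7]
finger_gap: 0.691
time: 53.47
ee_pos: [0.3968, -0.3336, 0.1102]
ee_rot: [0.765, 0.645, 0.0, -0.001]
contact_force: [-0.6, 0.4, 0.6]
finger_gap: 0.69
time: 53.72
ee_pos: [0.398, -0.3345, 0.1123]
ee_rot: [0.764, 0.645, -0.0, 0.001]
contact_force: [0.4, 0.2, 0.0]
finger_gap: 0.69
t 53.72 p [ 0.398  -0.3345  0.1123] a 80.29 F [0.4 0.2 0. ] gap 60.0 j7 1.94
shift [ 0.0014 -0.0003  0.0012] dist 0.002 twist -0.21 t 53.72
```

```bash
python3 -m handwheel '{"translation":[[0,0,0],[0,0,0],[0,0,0],[0,0,0],[0,0,0]],"twist":[0,0,0,0,0],"claw":[0.01,0.01,0.01,0.01,0.01]}' 20;python3 -m handwheel '{"translation":[[0,0,0],[0,0,0],[0,0,0],[0,0,0],[0,0,0]],"twist":[0,0,0,0,0],"claw":[0.01,0.01,0.01,0.01,0.01]}' 20;python3 -c "
from h import *
show()"; python3 -m handwheel '{"translation":[[0.01045,0.0005,0],[0.0208,0.0022,0],[0.0309,0.0049,0],[0.0406,0.0086,0],[0.05,0.0134,0]],"twist":[6,12,18,24,30],"claw":[0.01,0.01,0.01,0.01,0.01]}' 20; python3 -m handwheel '{"translation":[[0,0,0],[0,0,0],[0,0,0]],"twist":[0,0,0],"claw":[0.01,0.01,0.01]}' 20;python3 -c "
from h import *
show();grabs('19');s=get_state();p=np.array(s['ee_pos'][:2])-[.4968,-.3494];print(np.degrees(np.arctan2(p[1],p[0])))"
```

```text
time: 54.13
ee_pos: [0.3973, -0.3339, 0.1112]
ee_rot: [0.764, 0.645, -0.0, 0.0]
contact_force: [0.3, 0.0, -0.2]
finger_gap: 0.397
time: 54.55
ee_pos: [0.3978, -0.331, 0.1109]
ee_rot: [0.764, 0.645, 0.001, -0.002]
contact_force: [-0.4, 5.2, 3.6]
finger_gap: 0.249
t 54.55 p [ 0.3978 -0.331   0.1109] a 80.37 F [-0.4  5.2  3.6] gap 21.7 j7 1.94
time: 54.97
ee_pos: [0.4182, -0.2855, 0.111]
ee_rot: [0.906, 0.423, -0.001, -0.001]
contact_force: [-2.7, 2.2, 2.8]
finger_gap: 0.254
time: 55.22
ee_pos: [0.4186, -0.285, 0.111]
ee_rot: [0.904, 0.427, -0.0, -0.002]
contact_force: [-2.0, 7.0, 3.7]
finger_gap: 0.249
t 55.22 p [ 0.4186 -0.285   0.111 ] a 50.55 F [-2.   7.   3.7] gap 21.6 j7 1.34
140.52219471101742
```

```bash
python3 -m handwheel '{"translation":[[0.006,0.0002,0],[0.0113,0.0006,0],[0.0113,0.0006,0],[0.0113,0.0006,0],[0.0113,0.0006,0]],"twist":[3.5,6.5,6.5,6.5,6.5],"claw":[0.01,0.01,0.01,0.01,0.01]}' 20; python3 -c "
from h import *
show();s=get_state();p=np.array(s['ee_pos'][:2])-[.4968,-.3494];print(np.degrees(np.arctan2(p[1],p[0])))"; python3 -m handwheel '{"translation":[[0,0,0],[0,0,0],[0,0,0],[0,0,0],[0,0,0]],"twist":[0,0,0,0,0],"claw":[0.06,0.06,0.06,0.06,0.06]}'; python3 -m handwheel '{"translation":[[0,0,-0.03],[0,0,-0.06],[0,0,-0.09],[0,0,-0.12],[0,0,-0.12]],"twist":[0,0,0,0,0],"claw":[0.06,0.06,0.06,0.06,0.06]}'; python3 -c "
from h import *
show();grabs('20')"
```

```text
time: 55.73
ee_pos: [0.4262, -0.2767, 0.1109]
ee_rot: [0.927, 0.375, -0.0, -0.002]
contact_force: [-2.4, 7.4, 4.5]
finger_gap: 0.252
t 55.73 p [ 0.4262 -0.2767  0.1109] a 44.02 F [-2.4  7.4  4.5] gap 21.9 j7 1.2
134.17564833415094
time: 56.15
ee_pos: [0.4265, -0.2792, 0.111]
ee_rot: [0.928, 0.373, 0.0, 0.0]
contact_force: [-0.4, 0.4, 0.6]
finger_gap: 0.546
time: 56.57
ee_pos: [0.4296, -0.2804, 0.2373]
ee_rot: [0.928, 0.373, 0.002, 0.005]
contact_force: [0.7, 0.2, -0.2]
finger_gap: 0.688
t 56.57 p [ 0.4296 -0.2804  0.2373] a 43.81 F [ 0.7  0.2 -0.2] gap 59.8 j7 1.27
```

View pics/top_20.png

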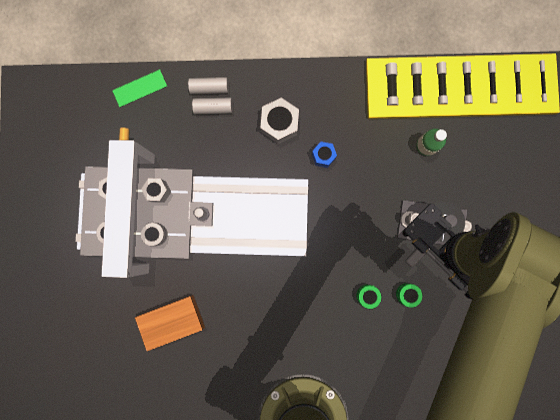

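```bash
python3 -c "
from h import *
goto(.47,-.03,.23,44)"
```

```text
shift [ 0.2033 -0.1503  0.0017] dist 0.253 twist -0.2 t 56.67
```

```bash
python3 -m handwheel '{"translation":[[0.028,-0.021,0],[0.056,-0.042,0],[0.084,-0.063,0],[0.112,-0.084,0],[0.14,-0.105,0]],"twist":[0,0,0,0,0],"claw":[0.06,0.06,0.06,0.06,0.06]}'; python3 -m handwheel '{"translation":[[0.028,-0.021,0],[0.056,-0.042,0],[0.063,-0.045,0],[0.063,-0.045,0]],"twist":[0,0,0,0],"claw":[0.06,0.06,0.06,0.06]}'; python3 -c "
from h import *
show();o=grabs('21')
cv2.imwrite('pics/v21.png',cv2.resize(o['top'][0][190:290,395:480],None,fx=7,fy=6,interpolation=cv2.INTER_CUBIC))
cv2.imwrite('pics/vs21.png',cv2.resize(o['side'][0][95:165,265:350],None,fx=8,fy=8,interpolation=cv2.INTER_CUBIC))"
```

```text
time: 57.08
ee_pos: [0.4541, -0.1043, 0.2294]
ee_rot: [0.928, 0.373, -0.001, -0.001]
contact_force: [0.5, -0.1, 0.2]
finger_gap: 0.69
time: 57.42
ee_pos: [0.4691, -0.0266, 0.23]
ee_rot: [0.927, 0.376, -0.0, -0.001]
contact_force: [-0.3, 0.2, 0.2]
finger_gap: 0.692
t 57.42 p [ 0.4691 -0.0266  0.23  ] a 44.15 F [-0.3  0.2  0.2] gap 60.2 j7 0.83
```

View pics/v21.png

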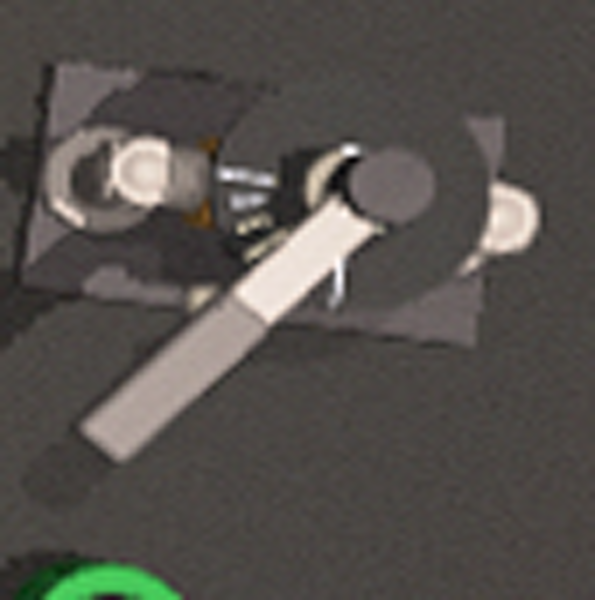

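View pics/vs21.png

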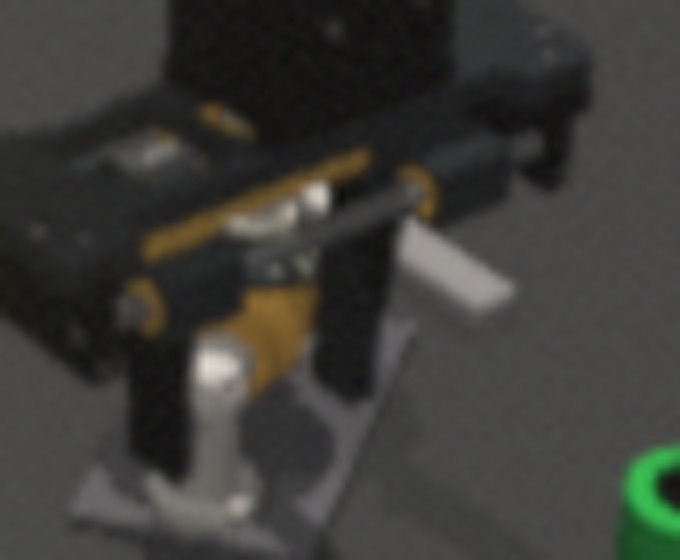

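```bash
python3 - <<'E'
from h import *
f=lambda x,y,z:px2w('top',395+(x+.5)/7-.5,190+(y+.5)/6-.5,z)[:2]
an=lambda v:np.degrees(np.arctan2(v[1],v[0]))
z=.138
e1=(f(80,432,z)+f(123,463,z))/2; e2=(f(235,297,z)+f(270,325,z))/2; e3=(f(343,196,z)+f(382,230,z))/2
H=f(392,185,.142)
print('H',H,'grip axis',an(e1-e2),an(e1-e3),'from hub',an(e1-H),np.linalg.norm(e1-H),np.linalg.norm(e2-H))
# stem from handle lines of two poses (shut image corners)
a1=(f(300,541,z)+f(363,547,z))/2; a2=(f(331,353,z)+f(390,357,z))/2; a3=(f(349,218,z)+f(404,222,z))/2
print('shut axis',an(a1-a2),an(a1-a3),an(a1-H))
d1=(e1-e3)/np.linalg.norm(e1-e3); d2=(a1-a3)/np.linalg.norm(a1-a3)
t=np.linalg.solve(np.c_[d1,-d2],a3-e3); S=e3+t[0]*d1; print('stem from lines',S)
for st in(H,S,np.array([.4965,-.3495])):
    P=f(213,310,.104); g=lambda x,y:px2w('top',350+(x+.5)/6-.5,185+(y+.5)/6-.5,.104)[:2]
    P2=g(453,338); print('ptr',an(P-st),an(P2-st),'rads',np.linalg.norm(P-st),'handle',an(e1-st),an(a1-st))
E
```

```text
H [ 0.49717557 -0.3494195 ] grip axis 134.7511515661264 134.58066774446257 from hub 135.09575366787155 0.13926822053863197 0.06645602600042032
shut axis 169.96398753368905 170.6646379868897 169.8008086881054
stem from lines [ 0.49257928 -0.34653913]
ptr 133.32941178823376 132.9755828916178 rads 0.06796868185244098 handle 135.09575366787155 169.8008086881054
ptr 132.08086939669437 131.68304773300463 rads 0.06273439647031322 handle 134.58066774446254 170.6646379868897
ptr 132.8658386233896 132.50498725313437 rads 0.0675658816587249 handle 134.8754307405621 169.7184986759369
```

```bash
python3 -c "
from h import *
goto(.60,.22,.23,44)"
```

```text
shift [ 0.2684 -0.0902 -0.0003] dist 0.283 twist -0.22 t 57.52
```

```bash
python3 -m handwheel '{"translation":[[0.035,-0.012,0],[0.07,-0.024,0],[0.105,-0.036,0],[0.14,-0.048,0],[0.175,-0.06,0]],"twist":[0,0,0,0,0],"claw":[0.06,0.06,0.06,0.06,0.06]}'; python3 -m handwheel '{"translation":[[0.035,-0.012,0],[0.07,-0.024,0],[0.094,-0.03,0],[0.094,-0.03,0]],"twist":[0,0,0,0],"claw":[0.06,0.06,0.06,0.06]}'; python3 -c "
from h import *
show();o=grabs('22')
cv2.imwrite('pics/vs22.png',cv2.resize(o['side'][0][95:165,265:350],None,fx=8,fy=8,interpolation=cv2.INTER_CUBIC))
im=cv2.imread('pics/side_11.png');cv2.imwrite('pics/vs11.png',cv2.resize(im[95:165,265:350],None,fx=8,fy=8,interpolation=cv2.INTER_CUBIC))"
```

```text
time: 57.93
ee_pos: [0.5555, 0.1324, 0.2296]
ee_rot: [0.929, 0.37, -0.001, 0.0]
contact_force: [-0.1, -1.0, 2.0]
finger_gap: 0.689
time: 58.27
ee_pos: [0.602, 0.2246, 0.2284]
ee_rot: [0.927, 0.374, -0.001, -0.002]
contact_force: [-1.1, -0.4, -0.4]
finger_gap: 0.69
t 58.27 p [0.602  0.2246 0.2284] a 43.99 F [-1.1 -0.4 -0.4] gap 60.1 j7 0.09
```

View pics/vs22.png

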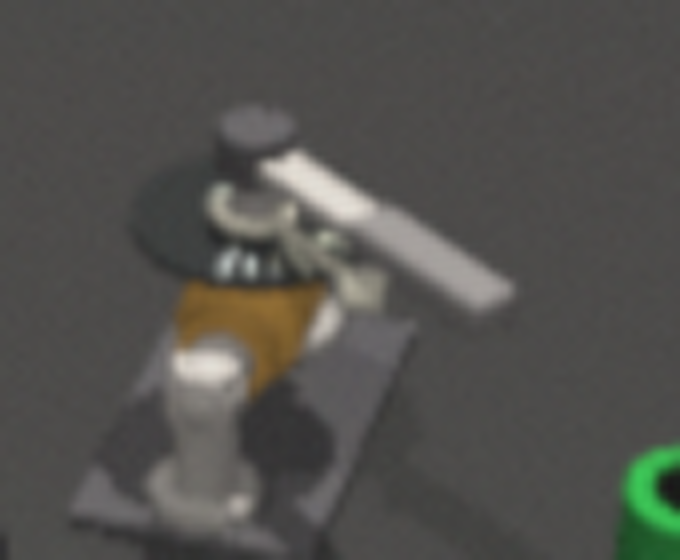

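View pics/vs11.png

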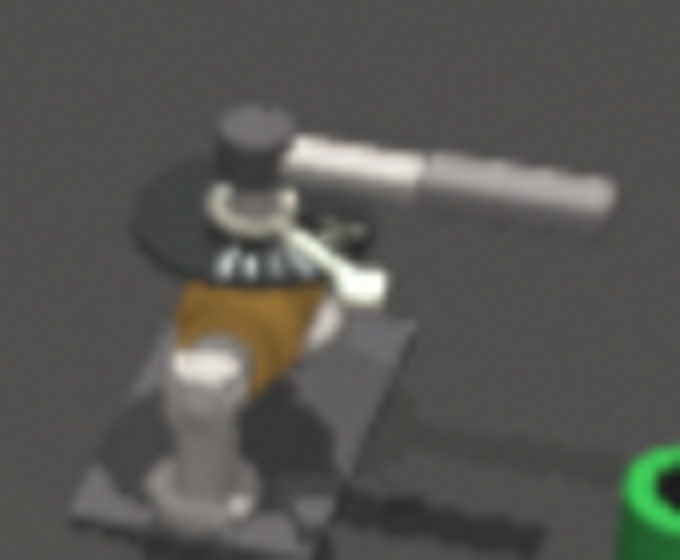

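```bash
python3 - <<'E'
from h import *
f=lambda x,y,z:px2w('side',265+(x+.5)/8-.5,95+(y+.5)/8-.5,z)[:2]
an=lambda v:np.degrees(np.arctan2(v[1],v[0]))
H=f(257,125,.142); R=f(253,208,.105); P=f(360,284,.104)
print('H',H,'ring',R,'P',P)
e1=(f(480,303,.138)+f(512,285,.138))/2; e3=(f(265,165,.138)+f(300,150,.138))/2; e2=(f(347,217,.138)+f(378,203,.138))/2
print('handle',an(e1-e3),an(e1-e2),an(e1-H),np.linalg.norm(e1-H))
for st in(H,R): print('ptr',an(P-st),np.linalg.norm(P-st),'shaft',an(P-f(288,232,.104)))
# forward check: predicted side projection of tip square at r=.068
for a in(130,132,134,136):
    q=H+.068*np.array([np.cos(np.radians(a)),np.sin(np.radians(a))]); u=w2px('side',[*q,.104]); print(a,(u-[265,95]+.5)*8-.5)
E
```

```text
H [ 0.49650679 -0.34909389] ring [ 0.49698893 -0.34907192] P [ 0.45137934 -0.30285459]
handle 136.0179429191421 136.51338709974993 134.68241209309787 0.13800719338380377
ptr 134.3027927472911 0.0646108364632225 shaft 133.24987659882677
ptr 134.62080542670964 0.064932864692126 shaft 133.24987659882677
130 [355.04059651 292.23765564]
132 [360.08088129 290.3140831 ]
134 [364.98128923 288.29289676]
136 [369.73563979 286.176983  ]
```

```bash
python3 -m handwheel '{"translation":[[-0.035,0.012,0],[-0.07,0.024,0],[-0.105,0.036,0],[-0.14,0.048,0],[-0.175,0.06,0]],"twist":[0,0,0,0,0],"claw":[0.06,0.06,0.06,0.06,0.06]}'; python3 -m handwheel '{"translation":[[-0.035,0.012,0],[-0.07,0.024,0],[-0.105,0.036,0],[-0.14,0.055,0],[-0.17,0.075,0]],"twist":[0,0,0,0,0],"claw":[0.06,0.06,0.06,0.06,0.06]}'; python3 -c "
from h import *
show();goto(.4258,-.2789,.23,45)"
```

```text
time: 58.78
ee_pos: [0.5148, 0.0521, 0.2299]
ee_rot: [0.929, 0.371, -0.001, 0.001]
contact_force: [0.5, -1.1, 1.0]
finger_gap: 0.689
time: 59.2
ee_pos: [0.4421, -0.12, 0.2312]
ee_rot: [0.929, 0.37, -0.001, 0.002]
contact_force: [-0.2, -0.5, 0.5]
finger_gap: 0.689
t 59.2 p [ 0.4421 -0.12    0.2312] a 43.39 F [-0.2 -0.5  0.5] gap 59.9 j7 1.05
shift [-0.121   0.1043  0.002 ] dist 0.16 twist -1.61 t 59.2
```

```bash
python3 -m handwheel '{"translation":[[-0.027,0.023,0],[-0.054,0.047,0],[-0.081,0.07,0],[-0.108,0.093,0],[-0.12,0.104,0]],"twist":[0,0,0,0,-1],"claw":[0.06,0.06,0.06,0.06,0.06]}'; python3 -m handwheel '{"translation":[[0,0,0],[0,0,0],[0,0,0.02],[0,0,0.04],[0,0,0.05]],"twist":[0,0,0,0,0],"claw":[0.06,0.06,0.06,0.06,0.06]}'; python3 -m handwheel '{"translation":[[0,0,0],[0,0,0],[0,0,0],[0,0,0]],"twist":[0,0,0,0],"claw":[0.06,0.06,0.06,0.06]}'; python3 -c "
from h import *
show();goto(.4258,-.2789,.111,45)"
```

```text
time: 59.62
ee_pos: [0.4263, -0.2808, 0.2304]
ee_rot: [0.927, 0.376, -0.002, 0.001]
contact_force: [-0.4, -0.1, 0.0]
finger_gap: 0.691
time: 60.03
ee_pos: [0.4293, -0.2718, 0.1793]
ee_rot: [0.925, 0.381, -0.001, -0.001]
contact_force: [-0.7, 0.2, -0.3]
finger_gap: 0.689
time: 60.37
ee_pos: [0.4317, -0.2732, 0.1823]
ee_rot: [0.925, 0.381, 0.0, 0.001]
contact_force: [0.7, 0.3, 1.2]
finger_gap: 0.692
t 60.37 p [ 0.4317 -0.2732  0.1823] a 44.81 F [0.7 0.3 1.2] gap 60.2 j7 1.24
shift [-0.0082 -0.0002  0.0713] dist 0.072 twist -0.19 t 60.37
```

```bash
python3 -m handwheel '{"translation":[[-0.008,0,0],[-0.008,0,0.02],[-0.008,0,0.045],[-0.008,0,0.065],[-0.008,0,0.071]],"twist":[0,0,0,0,0],"claw":[0.06,0.06,0.06,0.06,0.06]}'; python3 -m handwheel '{"translation":[[0,0,0],[0,0,0],[0,0,0],[0,0,0],[0,0,0]],"twist":[0,0,0,0,0],"claw":[0.06,0.06,0.06,0.01,0.01]}' 20; python3 -c "
from h import *
show()";python3 -m handwheel '{"translation":[[0,0,0],[0,0,0],[0,0,0],[0,0,0],[0,0,0]],"twist":[0,0,0,0,0],"claw":[0.01,0.01,0.01,0.01,0.01]}' 20;python3 -m handwheel '{"translation":[[0,0,0],[0,0,0],[0,0,0]],"twist":[0,0,0],"claw":[0.01,0.01,0.01]}' 20; python3 -c "
from h import *
show();s=get_state();p=np.array(s['ee_pos'][:2])-[.4968,-.3494];print(np.degrees(np.arctan2(p[1],p[0])),s['torque'])"
```

```text
time: 60.78
ee_pos: [0.4233, -0.2783, 0.1077]
ee_rot: [0.925, 0.381, -0.001, -0.002]
contact_force: [-1.5, -0.0, -0.5]
finger_gap: 0.69
time: 61.2
ee_pos: [0.426, -0.2791, 0.1112]
ee_rot: [0.925, 0.381, 0.0, 0.001]
contact_force: [-0.3, 0.4, -0.6]
finger_gap: 0.61
t 61.2 p [ 0.426  -0.2791  0.1112] a 44.8 F [-0.3  0.4 -0.6] gap 53.0 j7 1.2
time: 61.62
ee_pos: [0.4258, -0.278, 0.1101]
ee_rot: [0.925, 0.381, 0.0, -0.0]
contact_force: [-0.6, 0.3, -0.9]
finger_gap: 0.248
time: 61.87
ee_pos: [0.4257, -0.278, 0.1101]
ee_rot: [0.924, 0.381, 0.0, -0.0]
contact_force: [1.1, 2.0, 0.5]
finger_gap: 0.248
t 61.87 p [ 0.4257 -0.278   0.1101] a 44.84 F [1.1 2.  0.5] gap 21.6 j7 1.2
134.87675932756085 [ 0.43877124 -0.38383293  0.09546343]
```

```bash
python3 -m handwheel '{"translation":[[0.0017,0,0],[0.0034,0,0],[0.0034,0,0],[0.0034,0,0],[0.0034,0,0]],"twist":[1,1.9,1.9,1.9,1.9],"claw":[0.01,0.01,0.01,0.01,0.01]}' 20; python3 -c "
from h import *
show();s=get_state();p=np.array(s['ee_pos'][:2])-[.4968,-.3494];print(np.degrees(np.arctan2(p[1],p[0])),s['torque'])"
```

```text
time: 62.28
ee_pos: [0.4279, -0.2759, 0.1101]
ee_rot: [0.931, 0.366, 0.0, -0.0]
contact_force: [0.5, 2.3, 1.1]
finger_gap: 0.25
t 62.28 p [ 0.4279 -0.2759  0.1101] a 42.91 F [0.5 2.3 1.1] gap 21.7 j7 1.16
133.14950488860495 [ 0.5011299  -0.32715831  0.25665586]
```

Now about 133°. I'll release, lift and move clear for a last look.

```bash
python3 -m handwheel '{"translation":[[0,0,0],[0,0,0],[0,0,0],[0,0,0],[0,0,0]],"twist":[0,0,0,0,0],"claw":[0.06,0.06,0.06,0.06,0.06]}'; python3 -m handwheel '{"translation":[[0,0,-0.03],[0,0,-0.06],[0,0,-0.09],[0,0,-0.12],[0,0,-0.12]],"twist":[0,0,0,0,0],"claw":[0.06,0.06,0.06,0.06,0.06]}'; python3 -m handwheel '{"translation":[[0.028,-0.021,0],[0.056,-0.042,0],[0.084,-0.063,0],[0.112,-0.084,0],[0.14,-0.105,0]],"twist":[0,0,0,0,0],"claw":[0.06,0.06,0.06,0.06,0.06]}';python3 -m handwheel '{"translation":[[0.028,-0.021,0],[0.056,-0.042,0],[0.063,-0.045,0],[0.063,-0.045,0]],"twist":[0,0,0,0],"claw":[0.06,0.06,0.06,0.06]}'; python3 -m handwheel '{"translation":[[0.035,-0.012,0],[0.07,-0.024,0],[0.105,-0.036,0],[0.105,-0.036,0],[0.105,-0.036,0]],"twist":[0,0,0,0,0],"claw":[0.06,0.06,0.06,0.06,0.06]}';python3 -c "
from h import *
show();o=grabs('23')
cv2.imwrite('pics/vs23.png',cv2.resize(o['side'][0][95:165,265:350],None,fx=8,fy=8,interpolation=cv2.INTER_CUBIC))
cv2.imwrite('pics/v23.png',cv2.resize(o['top'][0][190:290,395:480],None,fx=7,fy=6,interpolation=cv2.INTER_CUBIC))"
```

```text
time: 62.7
ee_pos: [0.4275, -0.2765, 0.11]
ee_rot: [0.931, 0.365, -0.0, 0.0]
contact_force: [-0.5, 0.1, -0.4]
finger_gap: 0.544
time: 63.12
ee_pos: [0.4307, -0.2779, 0.2361]
ee_rot: [0.931, 0.366, 0.002, 0.005]
contact_force: [1.0, -0.5, -0.3]
finger_gap: 0.685
time: 63.53
ee_pos: [0.4587, -0.1025, 0.2298]
ee_rot: [0.931, 0.365, -0.0, 0.0]
contact_force: [0.2, -0.3, 0.1]
finger_gap: 0.692
time: 63.87
ee_pos: [0.4748, -0.0249, 0.2301]
ee_rot: [0.93, 0.369, 0.0, 0.0]
contact_force: [0.4, 0.5, 0.1]
finger_gap: 0.69
time: 64.28
ee_pos: [0.5268, 0.0707, 0.2288]
ee_rot: [0.93, 0.367, -0.001, -0.002]
contact_force: [-0.0, -0.2, -0.9]
finger_gap: 0.692
t 64.28 p [0.5268 0.0707 0.2288] a 43.11 F [-0.  -0.2 -0.9] gap 60.2 j7 0.42
```

View pics/v23.png

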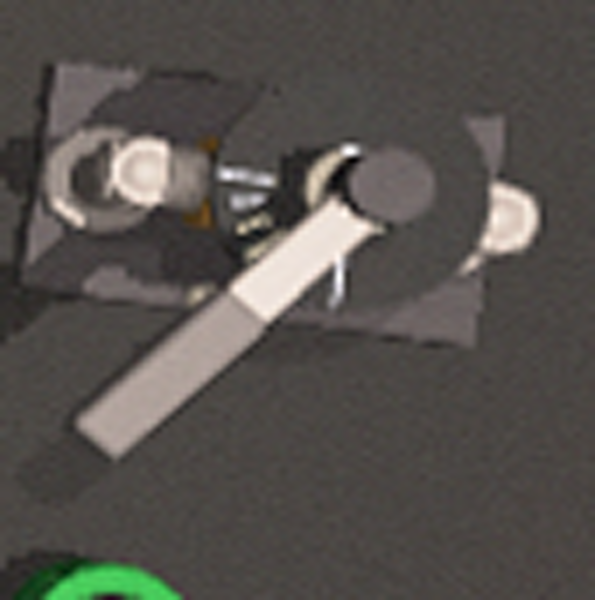

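View pics/top_23.png

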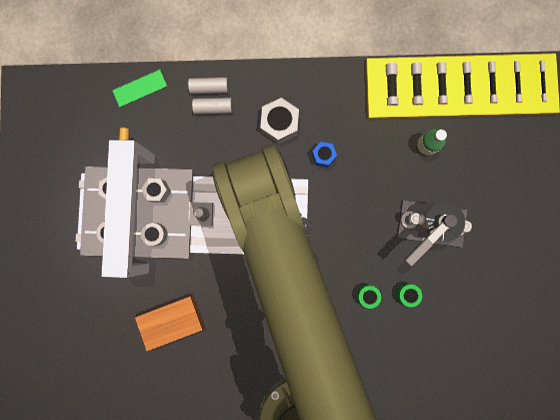

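View pics/side_23.png

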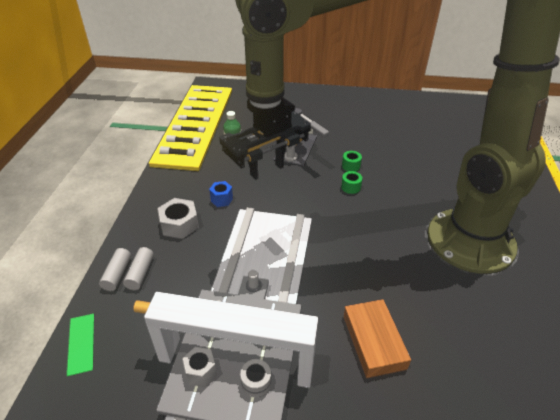

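```bash
python3 - <<'E'
from tr import *
f=lambda x,y,z:px2w('top',395+(x+.5)/7-.5,190+(y+.5)/6-.5,z)[:2]
an=lambda v:np.degrees(np.arctan2(v[1],v[0]))
H=np.array([.4967,-.3494])
e1=(f(75,425,.138)+f(117,461,.138))/2; e3=(f(343,196,.138)+f(382,230,.138))/2
print('handle',an(e1-H),an(e1-e3))
im=cv2.imread('pics/top_23.png')
for u,v,z in((154,189,.08),(152,234,.075)):
    c,fl,mn,mx,ar=fit(im,u,v,z,14,185); q=c-C; print(c,mn,mx,'tray-start xy mm',1000*np.round([q@ex,q@ey],4))
p=px2w('side',253.1,273.5,.08);print('post',p)
g=cv2.cvtColor(im,cv2.COLOR_BGR2GRAY).astype(np.float32)
for off,z,lo,hi in((0.06,.162,.15,.28),(-.06,.162,.15,.28),(.1,.035,.05,.09),(-.1,.035,.05,.09),(.1,.035,.33,.36),(-.1,.035,.33,.36)):
    s=np.arange(lo,hi,.001); v=np.array([cv2.getRectSubPix(g,(1,1),tuple(map(float,w2px('top',[*(C+off*ex+t*ey),z]))))[0,0] for t in s],np.float32)
    d=np.gradient(cv2.GaussianBlur(v,(1,5),0)[:,0]); print(off,z,'min',s[d.argmin()],'max',s[d.argmax()])
E
```

```text
handle 133.94488461646708 133.45566797629402
[0.5935889  0.35412606] 53.696126317424785 56.95747128571805 tray-start xy mm [ 54.5 153.1]
[0.48276509 0.36037596] 51.0073093110286 53.10790246295644 tray-start xy mm [-56.5 153.7]
post [0.53192732 0.2487477  0.08      ]
0.06 0.162 min 0.24100000000000008 max 0.18300000000000002
-0.06 0.162 min 0.24100000000000008 max 0.24900000000000008
0.1 0.035 min 0.06300000000000001 max 0.07300000000000002
-0.1 0.035 min 0.06900000000000002 max 0.07300000000000002
0.1 0.035 min 0.35200000000000004 max 0.35700000000000004
-0.1 0.035 min 0.35700000000000004 max 0.35300000000000004
```

```bash
python3 -c "
from workcell import *
print(sign_off())"
```

```text
the job is handed in; nothing more can be done
None
```

The whole job was done in the order asked and handed in at about 64 s. The hand-in gives no verdict, so these are my own checks.

- **Valve shut:** I gripped the handle and turned it until it met its stop. In the pictures it lined up with the zero tick.
- **Loading:** Four parts were present, two nuts and two ring gauges. The nuts are on the far line and the rings on the near line. Before the push each was within about 1.5 mm of its line, with gaps of about 50 mm. One nut was knocked aside after I placed it, so I regripped it and put it back on the line.
- **Tray home:** I pushed the loaded tray until it stopped hard, with the air still shut. Its middle measures within about 1 mm of the manifold's middle.
- **Valve opened to the pointer:** After a small correction the handle reads about 133.7°. The pointer reads 132.5–133.3° from the top camera and 133.2–134.6° from the side camera, so they match to about 1°.
- **Left alone:** I did not touch the big nut, gauge case, bottle, blue nut or green rings. The arm was clear of everything at hand-in.

**Checks that disagreed or were unusual:**
- The tray travelled only about 0.21 m, not 0.24 m. I took that to mean it did not start fully drawn out, because it ended centred under the manifold.
- The nuts measured about 63 mm in the jaws at every angle I tried, although they are 55 mm across flats. They were still held firmly.
- The push force peaked at about 80 N at the stop, within the 120 N limit. The push was made with the fingers against the post.
- At the end, the two parts I could still see had moved about 4 mm less than the tray edges suggest. They were partly in shadow, and both were still on their lines. The other two were partly hidden under the manifold, so I did not re-measure them.

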